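Clear the repair bench: empty the scrap tray and stack the cases on the freed plate

TASK

The scrap tray stands on one of the two white base plates, the meter on the other: tip the tray's parts into the scrap bin, so that all of them end up in it, and set the empty tray down upright on the bench top, off the plates. Stack all the closed cases that lie about the bench in one column on the plate you have freed, centred on its outline and square with it, lying flat with their long sides along the plate's, the large ones at the bottom, then the medium, then the small. Leave the meter where it is.

Things in the scene. Friction and masses are not known exactly. Their poses are not given: they have to be found in the camera images.
- large1: large closed aluminium equipment case, 120 x 68 x 44 mm (x long, y wide, z high), plain flat top and bottom, lying flat; origin at the centre of its underside, z up, x along its length. Not every case is present at every start; the two large ones are alike.
- large2: large closed aluminium equipment case, 120 x 68 x 44 mm (x long, y wide, z high), plain flat top and bottom, lying flat; origin at the centre of its underside, z up, x along its length. Not every case is present at every start; the two large ones are alike.
- medium1: medium closed aluminium equipment case, 100 x 62 x 38 mm (x long, y wide, z high), plain flat top and bottom, lying flat; origin at the centre of its underside, z up, x along its length. Not every case is present at every start; the two medium ones are alike.
- medium2: medium closed aluminium equipment case, 100 x 62 x 38 mm (x long, y wide, z high), plain flat top and bottom, lying flat; origin at the centre of its underside, z up, x along its length. Not every case is present at every start; the two medium ones are alike.
- small1: small closed aluminium equipment case, 80 x 56 x 32 mm (x long, y wide, z high), plain flat top and bottom, lying flat; origin at the centre of its underside, z up, x along its length. Not every case is present at every start; the two small ones are alike.
- small2: small closed aluminium equipment case, 80 x 56 x 32 mm (x long, y wide, z high), plain flat top and bottom, lying flat; origin at the centre of its underside, z up, x along its length. Not every case is present at every start; the two small ones are alike.
- plate_a: fixed white base plate on the bench, 140 x 90 x 8 mm (x, y, z), with a grey outline of a large case at its centre; origin at the centre of its underside, x along its length. One of the two plates carries the tray at the start, the other the meter; which is which varies.
- plate_b: fixed white base plate on the bench, 140 x 90 x 8 mm (x, y, z), with a grey outline of a large case at its centre; origin at the centre of its underside, x along its length. One of the two plates carries the tray at the start, the other the meter; which is which varies.
- tray: loose black scrap tray, 130 x 90 mm (x, y), 0.2 kg empty; floor and walls 4 mm thick, sides and rear (-x) 30 mm high, front (+x) only a 6 mm lip (2 mm above the floor) to pour over. Grey upright handle web at the rear, 40 mm long (x -65 to -25) by 10 mm thick (y), rising to z 88 mm. Origin at the centre of its underside, z up. Starts full on a plate
- tray_handle (a point): point on the tray's handle web to grip: tray x -45, y 0, z 66 mm; its axes are the tray's
- tray_lip (a point): middle of the top of the tray's front lip: tray x 65, y 0, z 6 mm
- part1: scrap relay block, 26 x 24 x 20 mm (x, y, z), 35 g, loose in the tray at the start; origin at the centre of its underside
- part2: scrap relay block, 26 x 24 x 20 mm (x, y, z), 35 g, loose in the tray at the start; origin at the centre of its underside
- part3: scrap relay block, 26 x 24 x 20 mm (x, y, z), 35 g, loose in the tray at the start; origin at the centre of its underside
- part4: scrap relay block, 26 x 24 x 20 mm (x, y, z), 35 g, loose in the tray at the start; origin at the centre of its underside
- bin: fixed grey open-topped scrap bin between the plates, 170 x 190 mm (x, y), 70 mm high, walls and floor 5 mm; origin at the centre of its underside. The bench just beyond it (+x) is clear, with room for the tray standing crosswise
- meter: orange multimeter lying on one of the plates, 135 x 74 x 30 mm; origin at the centre of its underside; leave it alone

How it is judged:
On the way:
1. the tray is tipped over the scrap bin (angle between tray's own z axis and vertical above 0.6 rad and horizontal distance between tray_lip and bin below 0.13 m), for 0.1 s.
At the end, for the whole second after the job is handed in: All four parts are in the bin; the tray stands upright on the bench top, on no plate; every case lies flat, at rest, on the plate without the meter, in one column: centres within 15 mm of the plate's centre, long axes within 0.13 rad of its own, none on a smaller one (((horizontal distance between large1 and plate_a below 0.015 m and angle between the x axis of large1 and the x axis of plate_a, either way round below 0.13 rad) or (horizontal distance between large1 and plate_b below 0.015 m and angle between the x axis of large1 and the x axis of plate_b, either way round below 0.13 rad)) and horizontal distance between each of large1, large2, medium1, medium2, small1, small2 and meter above 0.12 m and angle between each of large1, large2, medium1, medium2, small1, small2's own z axis and vertical below 0.06 rad and linear speed of each of large1, large2, medium1, medium2, small1, small2, tray below 0.02 m/s and ((horizontal distance between large2 and plate_a below 0.015 m and angle between the x axis of large2 and the x axis of plate_a, either way round below 0.13 rad) or (horizontal distance between large2 and plate_b below 0.015 m and angle between the x axis of large2 and the x axis of plate_b, either way round below 0.13 rad)) and ((horizontal distance between medium1 and plate_a below 0.015 m and angle between the x axis of medium1 and the x axis of plate_a, either way round below 0.13 rad) or (horizontal distance between medium1 and plate_b below 0.015 m and angle between the x axis of medium1 and the x axis of plate_b, either way round below 0.13 rad)) and ((horizontal distance between medium2 and plate_a below 0.015 m and angle between the x axis of medium2 and the x axis of plate_a, either way round below 0.13 rad) or (horizontal distance between medium2 and plate_b below 0.015 m and angle between the x axis of medium2 and the x axis of plate_b, either way round below 0.13 rad)) and ((horizontal distance between small1 and plate_a below 0.015 m and angle between the x axis of small1 and the x axis of plate_a, either way round below 0.13 rad) or (horizontal distance between small1 and plate_b below 0.015 m and angle between the x axis of small1 and the x axis of plate_b, either way round below 0.13 rad)) and ((horizontal distance between small2 and plate_a below 0.015 m and angle between the x axis of small2 and the x axis of plate_a, either way round below 0.13 rad) or (horizontal distance between small2 and plate_b below 0.015 m and angle between the x axis of small2 and the x axis of plate_b, either way round below 0.13 rad)) and z of each of medium1, medium2, small1, small2 in the frame of large1 above 0.02 m and z of each of medium1, medium2, small1, small2 in the frame of large2 above 0.02 m and z of each of small1, small2 in the frame of medium1 above 0.02 m and z of each of small1, small2 in the frame of medium2 above 0.02 m and x of part1 in the frame of bin between -0.08 and 0.08 m and y of part1 in the frame of bin between -0.09 and 0.09 m and z of part1 in the frame of bin between 0 and 0.07 m and x of part2 in the frame of bin between -0.08 and 0.08 m and y of part2 in the frame of bin between -0.09 and 0.09 m and z of part2 in the frame of bin between 0 and 0.07 m and x of part3 in the frame of bin between -0.08 and 0.08 m and y of part3 in the frame of bin between -0.09 and 0.09 m and z of part3 in the frame of bin between 0 and 0.07 m and x of part4 in the frame of bin between -0.08 and 0.08 m and y of part4 in the frame of bin between -0.09 and 0.09 m and z of part4 in the frame of bin between 0 and 0.07 m and angle between tray's own z axis and vertical below 0.08 rad and height (world z) of tray below 0.005 m); the robot touches nothing.
It fails at once if the meter is pushed off its place by more than 40 mm (distance of meter from where it was at the start of the episode above 0.04 m).
Of large1, large2, medium1, medium2, small1, small2 only 4 to 6 are there at a start; the rules pass over those that are not, and their reading is None.
At some moment in a run one of small1, small2 may be knocked a few centimetres aside while the robot is not near it.
Once in a run the grip may slacken for a moment while it holds something.
It also fails if it takes over 210 s, if anything falls off the work surface, if the arm or the gripper's body presses on something with over 40 N, if the wrist force passes 120 N, or if a joint passes its speed limit or range.

ROBOT

A 6-joint arm with a two-finger parallel gripper is mounted at the origin on the work surface. World frame = base frame: x ahead of the robot, y to its left, z up, the work surface at z = 0. Lengths are in m, angles in rad, forces in N, time in s.
With the tool pointing down it reaches from about 0.4 to 0.825 m from the base axis. Payload 7 kg.
Tool frame: the origin (TCP) lies at the very end of the fingers, on their centre line; the grasp point (between the pads) lies 19 mm behind it; x points along the fingers, y is the direction in which the jaws open and shut, and the axes are right-handed (so a half turn about x gives the same grasp; the last joint's range is limited). The gripper opens to 88 mm and grips with 3 to 60 N. Pads are 19 mm wide; open, the fingers measure 130 mm over their backs; the gripper's body (78 mm by 193 mm) begins 47 mm behind the grasp point.
Start: joints at [-0.979, 0.359, 0.012, 0, -1.224, -0.288], TCP at [0.202, -0.644, 0.227] pointing down, gripper open.
Joint ranges: [-3.07, 3.07], [-1.43, 2.12], [-1.02, 1.25], [-3.03, 1.67], [-3.05, -0], [-3.03, 3.03]. Speed limits (rad/s): [2.39, 2.39, 3.01, 3.14, 3.14, 3.14].

INTERFACE

Orientations are given as [roll, pitch, yaw] about the fixed x, y, z axes, in that order (R = Rz(yaw) Ry(pitch) Rx(roll)).
In Python, from station import arm gives the robot as it stands.
- The arm moves only by the shell command python3 -m inch 'ROWS' [OPENING] [FORCE]. ROWS is text: rows parted by semicolons, each of 6 numbers parted by spaces: the shift along the world's x, y, z in units of 30 mm (1.0 is 30 mm), then the turn, a rotation vector about the world's x, y, z in units of 5 degrees (1.0 is 5 degrees). In form: dx dy dz wx wy wz; .... A call has 1 to 12 rows; each row shifts and turns the commanded pose from where the row before left it; what a row does not reach is not made up. A row lasts 1/8 s, in which the tool goes at most 62.5 mm and 10.7 degrees, less where a joint would pass 70% of its speed; a pose out of reach is approached as far as the arm can. A call is refused whole if a number of a shift passes 1 or a number of a turn 1, either way. A call with a gripper value outside its range is refused whole. OPENING is the opening, from 0 (shut) to 1 (fully open), set as the call begins (- or left out, the last holds). The fingers move at their own pace and stop on an object; FORCE is the grip in N (left out, the last holds). Time passes only in rows, so rows that do not move let the fingers close. It gives the time, the measured TCP pose, the force and the opening at its end, in the units of the state.
- arm.get_state(): the state, without advancing time (a new reading comes with each control period).
- arm.grab_frame(name): name is "scene" or "side" or "wrist"; returns a dict with "frame" (384x512x3 uint8, red, green, blue), "range_z" (384x512 float32, m along the optical axis (not along the pixel's ray), 0 where there is no reading), "mtx" (3x3 intrinsics, pixels), "pose" (4x4, takes a point from camera to world coordinates). Camera axes: x right, y up, looking along -z (the intrinsics and any distortion apply to the point x, -y, -z); pixel columns grow to the right and rows downward; lengths in m; the calibration is good to about 2 mm. The wrist camera is an equidistant fisheye: a pixel r from the principal point sees the ray r / f radians off the axis. A picture is of the moment at which its call begins.
- arm.job_done(): hands the job in, once; it reports no verdict.
Trained networks look in a picture, given as the dict that the camera call returned (one of the last four; its "shot" number tells which), for a name from the list of things; names that differ only in an ending like _2 or _b are one class to them, and where a whole thing is asked for, a point or a joint stands for the part that bears it (a point fixed in the world has none). Each returns a list of dicts, best first, with "confidence" (0 to 1); they miss things now and then, are a little off and sometimes report something else, mostly with a low value. They report only what shows in the picture. A call takes as long as a camera call.
- arm.search_frame(picture, target): "extent" ([centre column, centre row, width, height] as shares, 0 to 1, of the picture: columns of its width, rows of its height, round what is visible of it).
- arm.masks_of(picture, target): "mask" (384x512 bool, what is visible of it) and "extent" ([centre column, centre row, width, height] as shares, 0 to 1, of the picture: columns of its width, rows of its height, round what is visible of it).
- arm.place_of(picture, target): "position" ([column, row] as shares, 0 to 1, of the picture: columns of its width, rows of its height: a listed point, or the origin of a listed thing).
The state is a dict: "t": time; "q": joint angles; "qd": joint speeds; "joint_efforts": joint torques, N m; "eef_pos": TCP position; "ee_rot": TCP orientation; "force": force on the tool from outside, world axes, zero at the start; "moment": the same for the moment, N m; "width": finger opening in m.
Only numpy, scipy, OpenCV 4.12 (cv2) and the standard library are available. Lean on these libraries where they do the work, as an engineer would, in place of code of your own. Each camera call takes 0.05 s, during which the arm holds its last target. There are 200 camera calls.

## Working session

There is one attempt and no reset: what is moved stays moved. The work goes in short steps, Python scripts to look and compute and a shell command to move; the robot and the scene stay as the last step left them, time stands still between calls to the robot, and variables do not carry over. Pictures are saved under pics/ and viewed, about 12 in all and at most 16, crops included, and the job is handed in when it is done.

```bash
ls; mkdir -p pics; cat > h.py <<'E'
import numpy as np, cv2
from station import arm
def cloud(f):
    z=f["range_z"];K=f["mtx"];T=f["pose"]
    v,u=np.mgrid[0:z.shape[0],0:z.shape[1]]
    P=np.stack([(u-K[0,2])/K[0,0]*z,-(v-K[1,2])/K[1,1]*z,-z],-1)
    W=P@T[:3,:3].T+T[:3,3]; W[z<=0]=np.nan
    return W
def save(f,n): cv2.imwrite("pics/"+n+".png",f["frame"][:,:,::-1])
def st():
    s=arm.get_state(); print({k:np.round(s[k],3).tolist() for k in("t","q","eef_pos","ee_rot","force","width")})
E
python3 - <<'E'
from h import *
st()
for n in("scene","side"):
    f=arm.grab_frame(n); save(f,n+"0"); np.save(n+"0.npy",cloud(f)); print(n,f["pose"].round(2).tolist(),f["mtx"].round(0).tolist())
    W=cloud(f)
    for t in("large1","medium1","small1","plate_a","tray","bin","meter","part1"):
        for d in arm.masks_of(f,t):
            p=W[d["mask"]]; p=p[~np.isnan(p[:,0])]
            if len(p)<20: continue
            zt=np.percentile(p[:,2],90); q=p[abs(p[:,2]-zt)<.006]
            r=cv2.minAreaRect((q[:,:2]*1000).astype(np.float32))
            print(t,round(d["confidence"],2),np.round(np.array(d["extent"])*[512,384,512,384]).astype(int),"z",zt.round(3),"rect",np.round(r[0]),np.round(r[1]),round(r[2]))
E
```

```text
pics
{'t': 0.0, 'q': [-0.979, 0.359, 0.011, -0.0, -1.224, -0.288], 'eef_pos': [0.202, -0.644, 0.226], 'ee_rot': [1.664, 1.569, 1.967], 'force': [0.351, 0.091, 0.035], 'width': 0.088}
scene [[0.88, -0.26, 0.41, 0.97], [0.48, 0.49, -0.73, -0.88], [-0.01, 0.83, 0.55, 0.77], [0.0, 0.0, 0.0, 1.0]] [[421.0, 0.0, 247.0], [0.0, 421.0, 197.0], [0.0, 0.0, 1.0]]
large1 0.89 [138 269  53  45] z 0.047 rect [ 338. -312.] [ 69. 122.] 78
large1 0.86 [253 159  34  26] z 0.048 rect [333. 324.] [ 70. 116.] 77
medium1 0.67 [322 198  33  27] z 0.042 rect [638. 206.] [99. 68.] 14
medium1 0.62 [304 162  33  19] z 0.042 rect [509. 375.] [61. 98.] 81
small1 0.81 [270 283  39  32] z 0.035 rect [ 654. -209.] [56. 80.] 71
small1 0.56 [171 301  39  32] z 0.035 rect [ 480. -365.] [57. 79.] 88
plate_a 0.63 [276 183  47  19] z 0.013 rect [456. 224.] [ 80. 142.] 90
plate_a 0.53 [202 260  60  32] z 0.012 rect [ 453. -203.] [139.  94.] 11
bin 0.77 [248 212  87  64] z 0.068 rect [482.   9.] [195. 172.] 84
meter 0.81 [272 178  26  19] z 0.044 rect [458. 216.] [ 73. 131.] 12
part1 0.58 [188 259  12  13] z 0.035 rect [ 43
[... 589 characters left out ...]
206.] [52. 43.] 72
plate_a 0.7 [296 279  71  66] z 0.01 rect [ 449. -206.] [141.  90.] 10
tray 0.63 [298 267  73  78] z 0.062 rect [ 441. -160.] [ 9. 40.] 17
bin 0.84 [259 205  97  84] z 0.064 rect [477.   6.] [192. 169.] 85
bin 0.15 [365 238  35  28] z 0.033 rect [ 619. -215.] [34. 64.] 24
meter 0.59 [210 155  50  37] z 0.041 rect [453. 216.] [ 73. 138.] 14
meter 0.35 [289 277  14  13] z 0.034 rect [ 430. -204.] [25. 27.] 3
part1 0.74 [289 277  13  17] z 0.034 rect [ 430. -204.] [25. 27.] 3
part1 0.65 [303 289  17  17] z 0.034 rect [ 431. -242.] [25. 27.] 5
part1 0.6 [306 265  14  18] z 0.034 rect [ 468. -201.] [24. 27.] 4
part1 0.52 [317 279  14  19] z 0.034 rect [ 475. -240.] [23. 25.] 14
```

View pics/scene0.png

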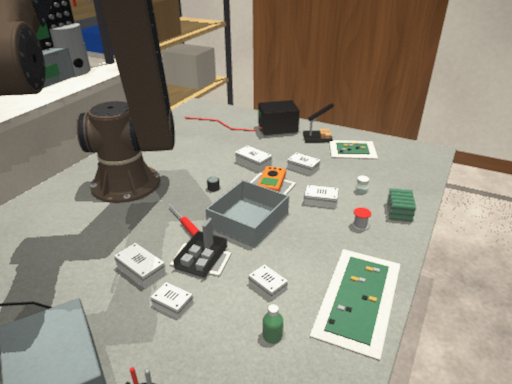

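View pics/side0.png

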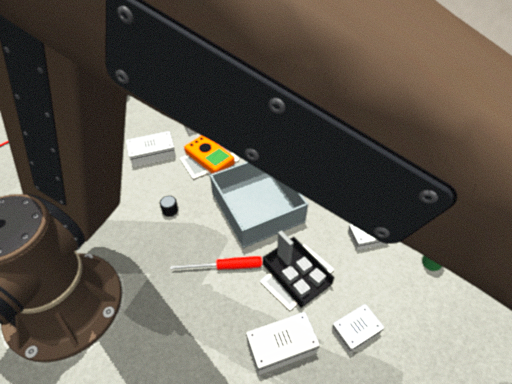

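```bash
python3 - <<'E'
from h import *
W=np.load("scene0.npy"); V=np.load("side0.npy")
for n,C in(("scene",W),("side",V)):
    p=C.reshape(-1,3)
    m=(abs(p[:,0]-.45)<.1)&(p[:,1]<-.1)&(p[:,1]>-.3)
    for lo,hi in((.004,.016),(.03,.045),(.05,.12),(.085,.12)):
        q=p[m&(p[:,2]>lo)&(p[:,2]<hi)]
        if len(q)<5: continue
        r=cv2.minAreaRect((q[:,:2]*1000).astype(np.float32)); print(n,lo,hi,len(q),np.round(r[0]),np.round(r[1]),round(r[2],1),"zmax",q[:,2].max().round(3),"mean",q.mean(0).round(3))
    q=p[(abs(p[:,0]-.48)<.12)&(abs(p[:,1])<.12)&(p[:,2]>.055)&(p[:,2]<.085)]
    r=cv2.minAreaRect((q[:,:2]*1000).astype(np.float32)); print("bin",r,q[:,2].max())
E
```

```text
scene 0.004 0.016 805 [ 449. -200.] [198. 196.] 0.1 zmax 0.016 mean [ 0.469 -0.209  0.011]
scene 0.03 0.045 694 [ 428. -208.] [186. 150.] 89.0 zmax 0.045 mean [ 0.449 -0.208  0.036]
scene 0.05 0.12 178 [ 448. -156.] [12. 44.] 3.7 zmax 0.101 mean [ 0.451 -0.16   0.078]
scene 0.085 0.12 75 [ 448. -157.] [11. 41.] 5.2 zmax 0.101 mean [ 0.45  -0.158  0.094]
bin ((481.5633850097656, 8.874198913574219), (195.48187255859375, 172.5592803955078), 85.01483917236328) 0.07526398521849609
side 0.004 0.016 1653 [ 450. -210.] [190. 174.] 3.3 zmax 0.016 mean [ 0.436 -0.209  0.011]
side 0.03 0.045 1115 [ 420. -219.] [152. 157.] 4.9 zmax 0.045 mean [ 0.44  -0.217  0.035]
side 0.05 0.12 263 [ 445. -159.] [12. 40.] 7.2 zmax 0.099 mean [ 0.443 -0.162  0.08 ]
side 0.085 0.12 120 [ 445. -159.] [11. 40.] 6.3 zmax 0.099 mean [ 0.444 -0.16   0.094]
bin ((477.751953125, 5.823051452636719), (192.5536346435547, 170.0933837890625), 84.93570709228516) 0.07387351080152815
```

Six cases are present, two of each size. The tray is on the right-hand plate at pixel (200,253) in the scene view, with its handle toward the bin at (208,232). The meter is on the far plate at (272,180).

```bash
cat >> h.py <<'E'
from scipy.spatial.transform import Rotation as R
def tool(): 
    s=arm.get_state(); M=R.from_euler("xyz",s["ee_rot"]).as_matrix(); return np.array(s["eef_pos"]),M
def go(x,y,z,jaw=None):
    "remaining shift in row units, yaw units to set jaw axis (deg, mod 180), plus tilt"
    p,M=tool(); d=(np.array([x,y,z])-p)/.03; print("shift",d.round(2),end=" ")
    a=np.degrees(np.arctan2(M[1,1],M[0,1])); print("jaw",a.round(1),"toolx",M[:,0].round(3),end=" ")
    if jaw is not None: e=(jaw-a+90)%180-90; print("yaw units",round(e/5,2),end="")
    print()
E
python3 - <<'E'
from h import *
go(.447,-.1585,.2,5)
E
python3 -m inch 2>&1 | head -5; python3 -m inch '0 0 0 0 0 0' 1 50
```

```text
shift [ 8.17 16.19 -0.89] jaw 107.4 toolx [ 0. -0. -1.] yaw units 15.52
invalid input
t: 1.02
eef_pos: [0.2019, -0.6441, 0.2266]
ee_rot: [-1.042, 1.571, -0.738]
force: [-0.0, 0.0, 0.6]
width: 0.0881
```

```bash
python3 -m inch '.5 1 0 0 0 1;.5 1 0 0 0 1;.5 1 0 0 0 1;.5 1 0 0 0 1;.5 1 0 0 0 1;.5 1 0 0 0 1;.5 1 0 0 0 1;.5 1 0 0 0 1;.5 1 0 0 0 1;.5 1 0 0 0 1;.5 1 0 0 0 1;.5 1 0 0 0 1' 1 50 >/dev/null; python3 -m inch '.5 1 0 0 0 1;.5 1 0 0 0 1;.5 1 0 0 0 1;.5 1 -.3 0 0 .5;.5 .2 -.6 0 0 0;.67 0 0 0 0 0;0 0 0 0 0 0;0 0 0 0 0 0'
python3 - <<'E'
from h import *
go(.447,-.1585,.055,5); st()
f=arm.grab_frame("wrist"); save(f,"w1")
E
```

```text
t: 3.52
eef_pos: [0.4771, -0.1585, 0.1999]
ee_rot: [-2.215, 1.571, -0.559]
force: [0.3, -0.4, -0.1]
width: 0.0879
shift [-1.    0.   -4.83] jaw -175.1 toolx [ 0. -0. -1.] yaw units 0.03
{'t': 3.525, 'q': [0.071, 0.094, -0.4, 0.0, -1.077, 0.014], 'eef_pos': [0.477, -0.159, 0.2], 'ee_rot': [-2.215, 1.571, -0.559], 'force': [0.308, -0.359, -0.13], 'width': 0.088}
```

View pics/w1.png

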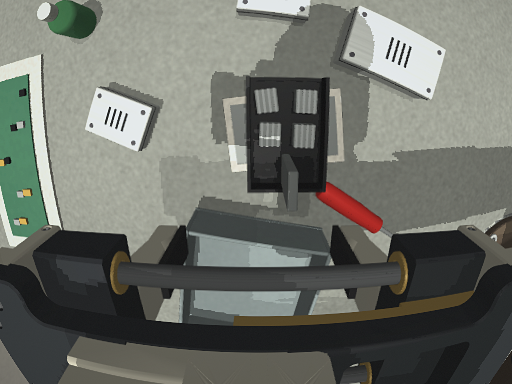

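The handle lies squarely under the gripper at pixel (290,180). I'll move x by -30 mm, descend and grip.

```bash
python3 -m inch '-1 0 0 0 0 0;0 0 0 0 0 0;0 0 -1 0 0 0;0 0 -1 0 0 0;0 0 -1 0 0 0;0 0 -1 0 0 0;0 0 -.83 0 0 0;0 0 0 0 0 0' 1 50; python3 -m inch '0 0 0 0 0 0;0 0 0 0 0 0;0 0 0 0 0 0;0 0 0 0 0 0;0 0 0 0 0 0;0 0 0 0 0 0;0 0 0 0 0 0' 0 58; python3 -m inch '0 0 .5 0 0 0;0 0 1 0 0 0;0 0 1 0 0 0;0 0 1 0 0 0;0 0 1 0 0 0;0 0 .3 0 0 0;0 0 0 0 0 0'
python3 - <<'E'
from h import *
go(.485,.062,.205,None)
f=arm.grab_frame("scene"); save(f,"s1")
f=arm.grab_frame("wrist"); save(f,"w2")
E
```

```text
t: 4.58
eef_pos: [0.446, -0.1583, 0.0536]
ee_rot: [1.555, 1.568, -3.072]
force: [-0.8, -0.4, -0.1]
width: 0.0875
t: 5.45
eef_pos: [0.447, -0.1581, 0.0547]
ee_rot: [1.727, 1.571, -2.9]
force: [-0.1, 1.0, 0.4]
width: 0.023
t: 6.32
eef_pos: [0.4467, -0.1579, 0.1981]
ee_rot: [0.282, 1.57, 1.938]
force: [-0.3, -0.1, -3.5]
width: 0.0095
shift [1.28 7.33 0.23] jaw -175.1 toolx [-0.     0.001 -1.   ]
```

View pics/s1.png

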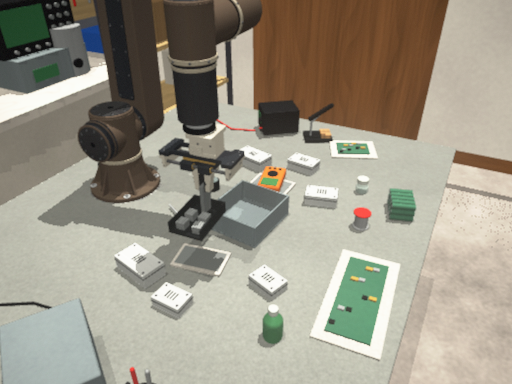

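```bash
python3 - <<'E'
from h import *
f=arm.grab_frame("side"); W=cloud(f); save(f,"sd1")
g=arm.grab_frame("scene"); V=cloud(g)
for F,C in((f,W),(g,V)):
    for d in arm.masks_of(F,"tray")[:1]:
        p=C[d["mask"]]; p=p[~np.isnan(p[:,0])&(p[:,1]<-.11)]; print(d["confidence"],np.percentile(p,[2,10,50,90,98],axis=0).round(3).tolist())
    q=C.reshape(-1,3); q=q[(abs(q[:,0]-.45)<.08)&(q[:,1]<-.22)&(q[:,1]>-.3)&(q[:,2]>.05)]
    print(np.percentile(q,[2,50,98],axis=0).round(3).tolist(), np.histogram(q[:,2],bins=np.arange(.1,.21,.01)))
E
```

```text
0.84 [[0.401, -0.268, 0.129], [0.405, -0.26, 0.131], [0.443, -0.192, 0.14], [0.492, -0.149, 0.159], [0.496, -0.142, 0.204]]
[[0.407, -0.27, 0.129], [0.456, -0.249, 0.144], [0.497, -0.222, 0.158]] (array([  0,   0,  42, 512, 225, 512,   1,   0,   0,   0]), array([0.1 , 0.11, 0.12, 0.13, 0.14, 0.15, 0.16, 0.17, 0.18, 0.19, 0.2 ]))
0.86 [[0.406, -0.268, 0.131], [0.41, -0.26, 0.133], [0.453, -0.177, 0.147], [0.498, -0.141, 0.171], [0.501, -0.135, 0.207]]
[[0.412, -0.268, 0.13], [0.45, -0.249, 0.144], [0.502, -0.222, 0.16]] (array([  0,   0,  12, 291, 146, 251,  12,   0,   0,   0]), array([0.1 , 0.11, 0.12, 0.13, 0.14, 0.15, 0.16, 0.17, 0.18, 0.19, 0.2 ]))
```

View pics/sd1.png

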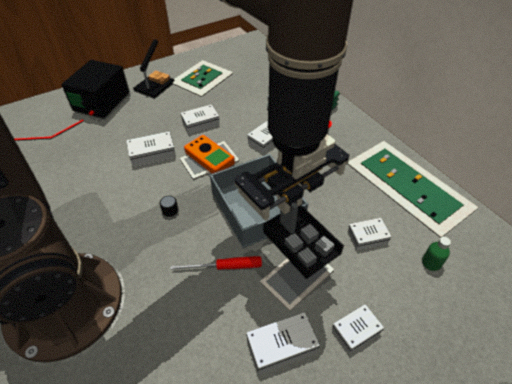

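The tray is held only by the handle's top 18 mm, because I lifted before the fingers had finished closing. I'll set it back down and grip lower.

```bash
python3 -m inch '0 0 -1 0 0 0;0 0 -1 0 0 0;0 0 -1 0 0 0;0 0 -.7 0 0 0;0 0 -.15 0 0 0;0 0 -.1 0 0 0;0 0 0 0 0 0;0 0 0 0 0 0'; python3 -m inch '0 0 0 0 0 0;0 0 0 0 0 0;0 0 0 0 0 0;0 0 -.4 0 0 0;0 0 -.4 0 0 0;0 0 0 0 0 0;0 0 0 0 0 0' .3; python3 -m inch '0 0 0 0 0 0;0 0 0 0 0 0;0 0 0 0 0 0;0 0 0 0 0 0;0 0 0 0 0 0;0 0 0 0 0 0' 0 58;  python3 -m inch '0 0 .5 0 0 0;0 0 1 0 0 0;0 0 1 0 0 0;0 0 1 0 0 0;0 0 1 0 0 0;0 0 .5 0 0 0;0 0 0 0 0 0'
python3 - <<'E'
from h import *
go(.485,.062,.205,None)
g=arm.grab_frame("scene"); V=cloud(g)
d=arm.masks_of(g,"tray")[0];p=V[d["mask"]]; p=p[~np.isnan(p[:,0])&(p[:,1]<-.11)];print(np.percentile(p,[2,10,50,90,98],axis=0).round(3).tolist())
q=V.reshape(-1,3); q=q[(abs(q[:,0]-.45)<.08)&(q[:,1]<-.22)&(q[:,1]>-.3)&(q[:,2]>.05)]
print(np.percentile(q,[2,50,98],axis=0).round(3).tolist())
E
```

```text
t: 7.62
eef_pos: [0.4475, -0.1581, 0.0809]
ee_rot: [-1.65, 1.569, 0.007]
force: [-0.3, 0.1, -3.0]
width: 0.0094
t: 8.5
eef_pos: [0.447, -0.1581, 0.0559]
ee_rot: [1.73, 1.57, -2.896]
force: [0.0, -0.4, -0.4]
width: 0.0263
t: 9.25
eef_pos: [0.4473, -0.158, 0.0564]
ee_rot: [-1.604, 1.57, 0.053]
force: [0.5, 2.9, 3.2]
width: 0.0097
t: 10.12
eef_pos: [0.447, -0.158, 0.2062]
ee_rot: [-1.157, 1.57, 0.5]
force: [0.2, 0.1, -3.6]
width: 0.01
shift [ 1.27  7.33 -0.04] jaw -175.1 toolx [ 0.001  0.    -1.   ] 
[[0.407, -0.267, 0.162], [0.41, -0.261, 0.163], [0.454, -0.182, 0.177], [0.499, -0.141, 0.192], [0.502, -0.136, 0.24]]
[[0.413, -0.268, 0.161], [0.451, -0.249, 0.174], [0.503, -0.223, 0.19]]
```

```bash
python3 -m inch '.2 .5 0 0 0 0;.2 1 0 0 0 0;.2 1 0 0 0 0;.2 1 0 0 0 0;.2 1 0 0 0 0;.2 1 0 0 0 0;.07 1 0 0 0 0;0 .6 0 0 0 0;0 .23 0 0 0 0;0 0 0 0 0 0'; python3 -m inch '0 0 0 1 .09 0;0 0 0 1 .09 0;0 0 0 1 .09 0;0 0 0 1 .09 0;0 0 0 1 .09 0;0 0 0 1 .09 0;0 0 0 0 0 0'
python3 - <<'E'
from h import *
go(.485,.062,.205,None);st()
E
python3 -m inch '0 0 0 1 .09 0;0 0 0 1 .09 0;0 0 0 1 .09 0;0 0 0 1 .09 0;0 0 0 1 .09 0;0 0 0 1 .09 0;0 0 0 1 .09 0;0 0 0 0 0 0;0 0 0 0 0 0;0 0 0 0 0 0;0 0 0 0 0 0'
python3 - <<'E'
from h import *
go(.485,.062,.205,None);st()
f=arm.grab_frame("scene"); save(f,"s2")
E
```

```text
t: 11.48
eef_pos: [0.4849, 0.062, 0.2058]
ee_rot: [1.968, 1.57, -2.658]
force: [-0.3, -0.9, -3.1]
width: 0.0099
t: 12.35
eef_pos: [0.4852, 0.0595, 0.2053]
ee_rot: [0.008, 1.045, 1.66]
force: [1.3, -0.0, -3.2]
width: 0.0102
shift [-0.01  0.08 -0.01] jaw -175.3 toolx [-0.044  0.5   -0.865] 
{'t': 12.35, 'q': [0.068, 0.159, -0.207, -0.554, -1.265, 0.2], 'eef_pos': [0.485, 0.06, 0.205], 'ee_rot': [0.008, 1.045, 1.66], 'force': [1.337, -0.03, -3.212], 'width': 0.01}
t: 13.72
eef_pos: [0.4851, 0.0622, 0.2069]
ee_rot: [0.002, 0.433, 1.661]
force: [-0.1, 0.5, -3.0]
width: 0.0094
shift [-0.   -0.01 -0.06] jaw -174.9 toolx [-0.082  0.904 -0.42 ] 
{'t': 13.725, 'q': [-0.317, 0.449, -0.088, -0.992, -1.665, 0.653], 'eef_pos': [0.485, 0.062, 0.207], 'ee_rot': [0.002, 0.433, 1.661], 'force': [-0.083, 0.459, -3.005], 'width': 0.009}
```

View pics/s2.png

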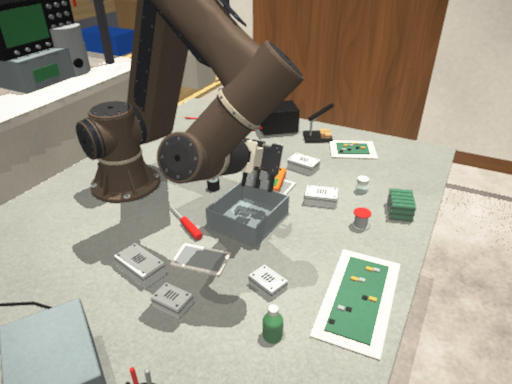

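```bash
python3 - <<'E'
from h import *
f=arm.grab_frame("scene"); g=arm.grab_frame("side")
for n,F in(("sc",f),("sd",g)):
    W=cloud(F)
    for d in arm.masks_of(F,"part1"):
        p=W[d["mask"]]; p=p[~np.isnan(p[:,0])]; print(n,round(d["confidence"],2),np.median(p,0).round(3))
a=cv2.resize(f["frame"][150:250,190:310],(400,333),interpolation=2); b=cv2.resize(g["frame"][140:260,180:330],(400,320),interpolation=2)
c=np.zeros((333,800,3),np.uint8); c[:,:400]=a; c[:320,400:]=b; cv2.imwrite("pics/z1.png",c[:,:,::-1]); st()
E
```

```text
sc 0.65 [0.513 0.052 0.115]
sc 0.5 [0.475 0.057 0.135]
sc 0.48 [0.468 0.048 0.116]
sc 0.47 [0.505 0.062 0.14 ]
sd 0.45 [0.504 0.045 0.106]
{'t': 13.975, 'q': [-0.318, 0.451, -0.088, -0.993, -1.665, 0.654], 'eef_pos': [0.485, 0.062, 0.206], 'ee_rot': [0.004, 0.432, 1.661], 'force': [-0.386, 0.245, -4.088], 'width': 0.01}
```

View pics/z1.png

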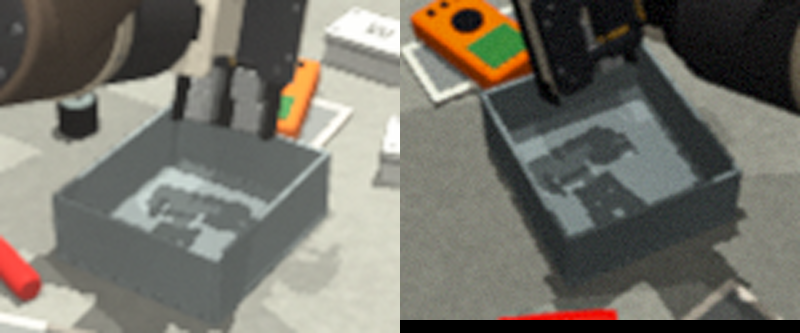

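The parts are still in the tray, caught behind the lip. I'll tip further, toward vertical, while shifting toward -y.

```bash
python3 -m inch '0 -.5 .3 0 0 0;0 -.5 .3 0 0 0;0 -.3 .2 1 .09 0;0 -.2 0 1 .09 0;0 0 0 1 .09 0;0 0 0 1 .09 0;0 0 0 0 0 0;0 0 0 0 0 0;0 0 0 0 0 0'
python3 - <<'E'
from h import *
st(); go(.485,.062,.205)
f=arm.grab_frame("scene"); g=arm.grab_frame("side")
for n,F in(("sc",f),("sd",g)):
    W=cloud(F)
    for d in arm.masks_of(F,"part1"):
        p=W[d["mask"]]; p=p[~np.isnan(p[:,0])]; print(n,round(d["confidence"],2),np.median(p,0).round(3))
a=cv2.resize(f["frame"][150:250,190:310],(400,333),interpolation=2); b=cv2.resize(g["frame"][140:260,180:330],(400,320),interpolation=2)
c=np.zeros((333,800,3),np.uint8); c[:,:400]=a; c[:320,400:]=b; cv2.imwrite("pics/z2.png",c[:,:,::-1]); st()
E
```

```text
t: 15.1
eef_pos: [0.4853, 0.0167, 0.2311]
ee_rot: [0.002, 0.084, 1.661]
force: [0.1, -0.0, -2.4]
width: 0.0096
{'t': 15.1, 'q': [-0.476, 0.642, -0.004, -1.138, -1.957, 0.754], 'eef_pos': [0.485, 0.017, 0.231], 'ee_rot': [0.002, 0.084, 1.661], 'force': [0.088, -0.026, -2.441], 'width': 0.01}
shift [-0.01  1.51 -0.87] jaw -174.8 toolx [-0.09   0.992 -0.084] 
sc 0.48 [ 0.513 -0.019  0.029]
sc 0.38 [ 0.472 -0.019  0.031]
sd 0.64 [ 0.505 -0.021  0.027]
sd 0.54 [ 0.504 -0.044  0.025]
sd 0.42 [ 0.461 -0.021  0.03 ]
{'t': 15.3, 'q': [-0.476, 0.643, -0.004, -1.138, -1.957, 0.754], 'eef_pos': [0.485, 0.017, 0.231], 'ee_rot': [0.003, 0.082, 1.661], 'force': [-0.22, -0.289, -1.804], 'width': 0.01}
```

```bash
python3 -m inch '0 0 0 -1 -.09 0;0 0 0 -1 -.09 0;0 0 0 -1 -.09 0;0 0 0 -1 -.09 0;0 0 0 -1 -.09 0;0 0 0 -1 -.09 0;0 0 0 -1 -.09 0;0 0 0 -1 -.09 0;0 0 0 -1 -.09 0;0 0 0 -1 -.09 0;0 0 0 -1 -.09 0;0 0 0 -1 -.09 0' >/dev/null; python3 -m inch '.5 0 0 -1 -.09 0;1 0 0 -1 -.09 0;1 0 0 -1 -.09 0;1 0 0 -1 -.09 0;1 .3 0 -1 -.09 0;.5 .5 0 0 0 0;.2 .15 0 0 0 0;0 0 0 0 0 0;0 0 0 0 0 0'
python3 - <<'E'
from h import *
go(.641,.045,.048,5); st()
f=arm.grab_frame("scene"); g=arm.grab_frame("side")
for n,F in(("sc",f),("sd",g)):
    W=cloud(F)
    for d in arm.masks_of(F,"part1"):
        p=W[d["mask"]]; p=p[~np.isnan(p[:,0])]; print(n,round(d["confidence"],2),np.median(p,0).round(3))
    if n=="sc":
        for d in arm.masks_of(F,"tray")[:1]:
            p=W[d["mask"]]; p=p[~np.isnan(p[:,0])]; print(np.percentile(p,[2,10,50,90,98],axis=0).round(3).tolist())
        print("cup",W[215,362],W[183,362])
a=cv2.resize(f["frame"][130:250,190:370],(400,267),interpolation=2); b=cv2.resize(g["frame"][140:260,180:330],(400,320),interpolation=2)
c=np.zeros((333,800,3),np.uint8); c[:267,:400]=a; c[:320,400:]=b; cv2.imwrite("pics/z3.png",c[:,:,::-1])
E
```

```text
t: 17.92
eef_pos: [0.6405, 0.0446, 0.2305]
ee_rot: [-0.06, 1.57, 1.595]
force: [-0.2, 0.6, -1.1]
width: 0.0099
shift [ 0.02  0.01 -6.08] jaw -175.2 toolx [-0.     0.001 -1.   ] yaw units 0.03
{'t': 17.925, 'q': [0.372, 0.303, -0.06, -0.001, -1.208, -0.288], 'eef_pos': [0.641, 0.045, 0.231], 'ee_rot': [-0.06, 1.57, 1.595], 'force': [-0.217, 0.553, -1.083], 'width': 0.01}
sc 0.59 [ 0.513 -0.02   0.028]
sc 0.34 [0.646 0.015 0.189]
[[0.27, 0.282, 0.008], [0.284, 0.287, 0.015], [0.34, 0.305, 0.042], [0.385, 0.34, 0.048], [0.391, 0.356, 0.05]]
cup [0.78873022 0.12237254 0.052289  ] [0.73728172 0.30886717 0.04224183]
sd 0.6 [ 0.459 -0.021  0.03 ]
sd 0.43 [ 0.468 -0.043  0.025]
sd 0.26 [0.322 0.303 0.043]
```

View pics/z3.png

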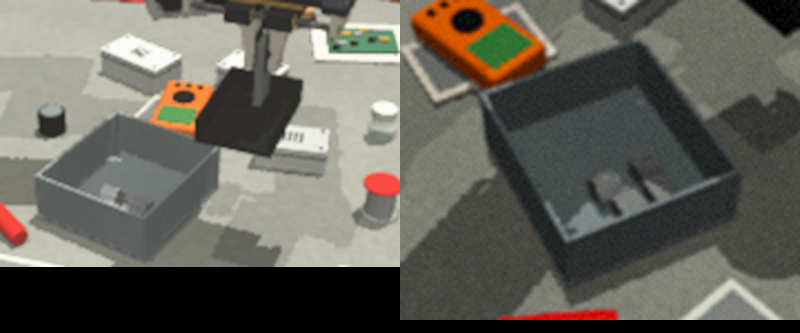

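The tray is empty and the parts are grouped in the bin. I'll set the tray down.

```bash
python3 -m inch '0 0 -.5 0 0 0;0 0 -1 0 0 0;0 0 -1 0 0 0;0 0 -1 0 0 0;0 0 -1 0 0 0;0 0 -1 0 0 0;0 0 -.3 0 0 0;0 0 -.15 0 0 0;0 0 -.1 0 0 0;0 0 -.05 0 0 0;0 0 0 0 0 0'; python3 -m inch '0 0 0 0 0 0;0 0 0 0 0 0;0 0 0 0 0 0;0 0 0 0 0 0;0 0 0 0 0 0;0 0 .5 0 0 0;0 0 1 0 0 0;0 0 1 0 0 0;0 0 1 0 0 0;0 0 1 0 0 0;0 0 1 0 0 0;0 0 .5 0 0 0' .4
python3 - <<'E'
from h import *
f=arm.grab_frame("scene"); W=cloud(f); g=arm.grab_frame("side")
q=W.reshape(-1,3)
r=q[(abs(q[:,0]-.64)<.06)&(abs(q[:,1])<.09)]
for lo,hi in((.022,.04),(.06,.1)):
    s=r[(r[:,2]>lo)&(r[:,2]<hi)]; print(len(s),cv2.minAreaRect((s[:,:2]*1000).astype(np.float32)),np.percentile(s[:,2],[5,50,95]).round(3))
# plate freed: white rim + outline
for n,F in(("sc",f),("sd",g)):
    C=cloud(F); p=C.reshape(-1,3); c=F["frame"].reshape(-1,3).astype(float)
    s=p[(abs(p[:,0]-.451)<.1)&(abs(p[:,1]+.205)<.075)&(p[:,2]>.004)&(p[:,2]<.016)]
    r=cv2.minAreaRect((s[:,:2]*1000).astype(np.float32)); print(n,"plate",len(s),r,np.median(s[:,2]))
    for t in("plate_a","large1"):
      for d in arm.masks_of(F,t):
        s=C[d["mask"]]; s=s[~np.isnan(s[:,0])]; 
        if t=="large1": s=s[s[:,2]>.04]
        if len(s)>20: print(n,t,round(d["confidence"],2),np.round(np.array(d["extent"])*[512,384,512,384]),cv2.minAreaRect((s[:,:2]*1000).astype(np.float32)))
st()
E
```

```text
t: 19.55
eef_pos: [0.6422, 0.0457, 0.0497]
ee_rot: [-1.553, 1.568, 0.105]
force: [-2.5, 1.1, 7.3]
width: 0.0095
t: 21.05
eef_pos: [0.6418, 0.0454, 0.2301]
ee_rot: [-1.405, 1.567, 0.251]
force: [-0.6, 0.0, -0.3]
width: 0.0351
263 ((647.9556884765625, 4.483268737792969), (91.36625671386719, 133.1444091796875), 4.66531229019165) [0.023 0.03  0.035]
87 ((644.5154418945312, 49.64727020263672), (10.452898025512695, 48.26460647583008), 3.4269185066223145) [0.063 0.082 0.091]
sc plate 1404 ((451.3965148925781, -204.30062866210938), (197.33839416503906, 148.13174438476562), 0.339287132024765) 0.009877646883667879
sc plate_a 0.66 [202. 259.  59.  34.] ((448.04559326171875, -200.88136291503906), (147.20095825195312, 104.05793762207031), 10.362621307373047)
sc plate_a 0.47 [273. 182.  46.  19.] ((463.5762634277344, 179.37237548828125), (149.7471923828125, 195.39239501953125), 10.884964942932129)
sc large1 0.97 [138. 268.  56.  44.] ((337.86688232421875, -312.3976135253906), (69.3856430053711, 122.2532730102539), 77.29605102539062)
sc large1 0.38 [300. 226.  42.  60.] ((644.6203002929688, 49.644649505615234), (10.629308700561523, 48.195594787597656), 2.938783645629883)
sd plate 2454 ((446.387939453125, -205.7884521484375), (141.8492889404297, 191.9516143798828), 87.13274383544922) 0.008526565624184246
sd plate_a 0.7 [296. 280.  66.  62.] ((448.94049072265625, -206.35459899902344), (139.84811401367188, 90.308837890625), 10.710420608520508)
sd large1 0.87 [153. 150.  49.  35.] ((327.4798889160156, 323.09844970703125), (72.7956771850586, 117.3151626586914), 77.0886459350586)
sd large1 0.74 [283. 344.  72.  58.] ((334.0847473144531, -313.79071044921875), (68.57106018066406, 119.56317138671875), 77.73747253417969)
{'t': 21.35, 'q': [0.374, 0.307, -0.065, -0.0, -1.201, -0.288], 'eef_pos': [0.64, 0.045, 0.226], 'ee_rot': [1.691, 1.569, -2.936], 'force': [-1.233, 0.657, -0.263], 'width': 0.035}
```

```bash
python3 -m inch '-.3 -.4 0 0 0 1;-.68 -.79 0 0 0 1;-.7 -.8 0 0 0 1;-.7 -.8 0 0 0 1;-.7 -.8 0 0 0 1;-.7 -.8 0 0 0 1;-.7 -.8 0 0 0 1;-.7 -.8 0 0 0 1;-.7 -.8 0 0 0 1;-.7 -.8 0 0 0 1;-.7 -.8 0 0 0 1;-.7 -.8 0 0 0 1' 1 50; python3 -m inch '-.7 -.8 0 0 0 1;-.7 -.8 0 0 0 1;-.7 -.8 -.5 0 0 .5;-.1 -.2 -1 0 0 0;0 0 -.5 0 0 0;0 0 0 0 0 0'
python3 - <<'E'
from h import *
go(.336,-.313,.012,77.5);st()
f=arm.grab_frame("wrist"); save(f,"w3")
E
```

```text
t: 22.85
eef_pos: [0.4004, -0.2309, 0.2262]
ee_rot: [0.279, 1.569, 2.986]
force: [-0.3, 0.1, 0.5]
width: 0.0874
t: 23.6
eef_pos: [0.3351, -0.3079, 0.166]
ee_rot: [-0.106, 1.568, 2.815]
force: [0.5, -0.9, 1.1]
width: 0.0877
shift [ 0.03 -0.17 -5.13] jaw -102.6 toolx [-0.003  0.001 -1.   ] yaw units 0.02
{'t': 23.6, 'q': [-0.308, 0.045, -0.539, -0.0, -0.99, 1.659], 'eef_pos': [0.335, -0.308, 0.166], 'ee_rot': [-0.106, 1.568, 2.815], 'force': [0.497, -0.863, 1.136], 'width': 0.088}
```

View pics/w3.png

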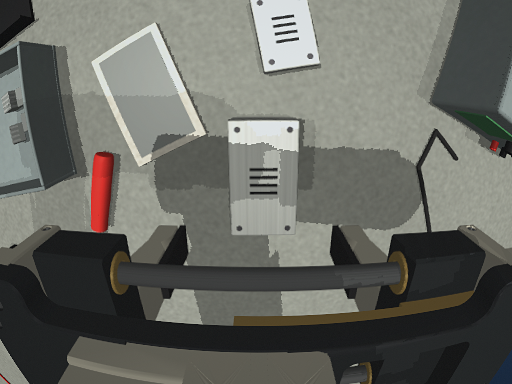

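The case is square between the fingers at column 264, against a finger midpoint of 258. I'll descend, grip and lift.

```bash
python3 -m inch '0 -.17 -.6 0 0 0;0 0 -1 0 0 0;0 0 -1 0 0 0;0 0 -1 0 0 0;0 0 -1 0 0 0;0 0 -.4 0 0 0;0 0 -.13 0 0 0;0 0 0 0 0 0'; python3 -m inch '0 0 0 0 0 0;0 0 0 0 0 0;0 0 0 0 0 0;0 0 0 0 0 0;0 0 0 0 0 0' 0 50; python3 -m inch '0 0 .5 0 0 0;0 0 1 0 0 0;0 0 1 0 0 0;0 0 .5 0 0 0;0 0 0 0 0 0'
python3 - <<'E'
from h import *
go(.451,-.2045,.021,100.6);st()
E
```

```text
t: 24.65
eef_pos: [0.3365, -0.3137, 0.014]
ee_rot: [2.895, 1.57, -0.466]
force: [-0.1, 0.0, -0.1]
width: 0.0876
t: 25.28
eef_pos: [0.336, -0.3136, 0.0138]
ee_rot: [3.017, 1.57, -0.344]
force: [0.2, 1.7, 6.5]
width: 0.0681
t: 25.9
eef_pos: [0.336, -0.3135, 0.1039]
ee_rot: [3.122, 1.569, -0.24]
force: [-0.4, 0.9, -3.8]
width: 0.0675
shift [ 3.83  3.63 -2.76] jaw -102.6 toolx [ 0.002 -0.    -1.   ] yaw units 4.64
{'t': 25.9, 'q': [-0.32, 0.126, -0.617, -0.0, -0.826, 1.671], 'eef_pos': [0.336, -0.314, 0.104], 'ee_rot': [3.122, 1.569, -0.24], 'force': [-0.355, 0.882, -3.813], 'width': 0.068}
```

```bash
python3 -m inch '.4 .4 0 0 0 .64;.9 .9 0 0 0 1;.9 .9 0 0 0 1;.9 .9 0 0 0 1;.73 .53 0 0 0 1;0 0 -.4 0 0 0;0 0 -1 0 0 0;0 0 -.9 0 0 0;0 0 -.25 0 0 0;0 0 -.1 0 0 0;0 0 -.08 0 0 0;0 0 0 0 0 0'
python3 - <<'E'
from h import *
go(.451,-.2045,.0215,100.6);st()
E
```

```text
t: 27.4
eef_pos: [0.4511, -0.2046, 0.022]
ee_rot: [2.892, 1.569, -0.065]
force: [0.7, -0.0, -2.6]
width: 0.0674
shift [-0.    0.   -0.02] jaw -79.4 toolx [ 0.001 -0.    -1.   ] yaw units -0.0
{'t': 27.4, 'q': [-0.028, 0.305, -0.629, 0.0, -0.636, 1.784], 'eef_pos': [0.451, -0.205, 0.022], 'ee_rot': [2.892, 1.569, -0.065], 'force': [0.712, -0.025, -2.561], 'width': 0.067}
```

```bash
python3 -m inch '0 0 -.07 0 0 0;0 0 0 0 0 0' ; python3 -m inch '0 0 0 0 0 0;0 0 0 0 0 0;0 0 0 0 0 0;0 0 .5 0 0 0;0 0 1 0 0 0;0 0 1 0 0 0;0 0 1 0 0 0;0 0 1 0 0 0;0 .5 .5 0 0 0;0 1 0 0 0 0;0 1 0 0 0 0;0 1 0 0 0 0' 1; python3 -m inch '0 1 0 0 0 0;0 1 0 0 0 0;0 1 0 0 0 -1;0 1 0 0 0 -1;0 1 0 0 0 -1;0 1 0 0 0 -1;0 1 0 0 0 -.7;-.5 1 0 0 0 0;-.5 1 0 0 0 0;-.5 1 0 0 0 0;-.5 1 0 0 0 0;-.5 1 0 0 0 0';python3 -m inch '-.5 1 0 0 0 0;-.5 1 0 0 0 0;-.5 .1 0 0 0 0;0 0 0 0 0 0;0 0 0 0 0 0'
python3 - <<'E'
from h import *
go(.330,.323,.014,77)
f=arm.grab_frame("scene"); g=arm.grab_frame("side"); save(f,"s3")
for n,F in(("sc",f),("sd",g)):
    C=cloud(F); p=C.reshape(-1,3)
    s=p[(abs(p[:,0]-.451)<.09)&(abs(p[:,1]+.2045)<.09)&(abs(p[:,2]-.052)<.008)]
    if len(s)>20: print(n,"L1",len(s),cv2.minAreaRect((s[:,:2]*1000).astype(np.float32)),np.median(s[:,2]))
    for d in arm.masks_of(F,"large1"):
        s=C[d["mask"]]; s=s[~np.isnan(s[:,0])]; s=s[(s[:,2]>.04)&(s[:,1]>.1)]
        if len(s)>20: print(n,round(d["confidence"],2),cv2.minAreaRect((s[:,:2]*1000).astype(np.float32)))
E
```

```text
t: 27.65
eef_pos: [0.4512, -0.2047, 0.0218]
ee_rot: [2.75, 1.569, -0.206]
force: [-6.7, 5.1, 23.4]
width: 0.0678
t: 29.15
eef_pos: [0.45, -0.0981, 0.1687]
ee_rot: [-0.315, 1.57, 3.011]
force: [1.2, -0.4, 0.5]
width: 0.0876
t: 30.65
eef_pos: [0.3742, 0.2614, 0.1687]
ee_rot: [0.988, 1.57, -2.378]
force: [0.5, 0.2, 0.2]
width: 0.0874
t: 31.28
eef_pos: [0.3304, 0.3229, 0.1691]
ee_rot: [1.356, 1.57, -2.01]
force: [0.1, 0.4, -0.0]
width: 0.0872
shift [-0.01  0.   -5.17] jaw -102.9 toolx [-0. -0. -1.] yaw units -0.02
sc L1 900 ((451.9517822265625, -204.3306121826172), (121.22614288330078, 70.6751937866211), 10.251925468444824) 0.05352575961240935
sc 0.9 ((348.42291259765625, 320.7066345214844), (82.80536651611328, 164.38125610351562), 71.41749572753906)
sd L1 1709 ((449.2184753417969, -206.72679138183594), (121.82733917236328, 68.35183715820312), 11.033467292785645) 0.052352141408899655
sd 0.83 ((326.9083251953125, 323.4289855957031), (71.24665832519531, 119.81185150146484), 75.69097137451172)
```

L1 lies within 1 mm of the plate centre. Now the second large case.

```bash
python3 -m inch '0 0 -.6 0 0 0;0 0 -1 0 0 0;0 0 -1 0 0 0;0 0 -1 0 0 0;0 0 -1 0 0 0;0 0 -.4 0 0 0;0 0 -.17 0 0 0;0 0 0 0 0 0'; python3 -m inch '0 0 0 0 0 0;0 0 0 0 0 0;0 0 0 0 0 0;0 0 0 0 0 0;0 0 0 0 0 0' 0 50; python3 -m inch '0 0 .5 0 0 0;0 0 1 0 0 0;0 0 1 0 0 0;0 0 1 0 0 0;0 0 1 0 0 0;0 0 .5 0 0 0;0 0 0 0 0 0'
python3 - <<'E'
from h import *
go(.451,-.2045,.0665,100.6)
f=arm.grab_frame("wrist"); save(f,"w4")
E
```

```text
t: 32.48
eef_pos: [0.3309, 0.3237, 0.0146]
ee_rot: [-1.91, 1.57, 1.007]
force: [-0.5, 0.8, 0.2]
width: 0.0878
t: 33.1
eef_pos: [0.3309, 0.3241, 0.0148]
ee_rot: [-1.817, 1.569, 1.1]
force: [-0.2, -0.7, 6.8]
width: 0.0675
t: 33.98
eef_pos: [0.3306, 0.3236, 0.1647]
ee_rot: [-1.586, 1.569, 1.331]
force: [1.4, 0.2, -3.9]
width: 0.0677
shift [  4.01 -17.6   -3.27] jaw -102.9 toolx [ 0.     0.002 -1.   ] yaw units 4.7
```

View pics/w4.png

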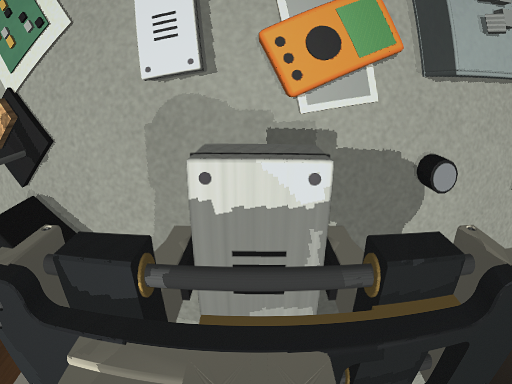

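The case is held squarely in the fingers, with its top edge at row 155. I'll carry it back over the bin.

```bash
python3 -m inch '.5 -.4 0 0 0 0;.5 -1 0 0 0 0;.5 -1 0 0 0 0;.5 -1 0 0 0 0;.5 -1 0 0 0 0;.5 -1 0 0 0 0;.5 -1 0 0 0 .7;.5 -1 0 0 0 1;0 -1 0 0 0 1;0 -1 0 0 0 1;0 -1 0 0 0 1;0 -1 0 0 0 0' >/dev/null;python3 -m inch '0 -1 0 0 0 0;0 -1 0 0 0 0;0 -1 0 0 0 0;0 -1 0 0 0 0;0 -1 0 0 0 0;0 -.9 0 0 0 0;0 -.3 0 0 0 0;0 0 -.5 0 0 0;0 0 -1 0 0 0;0 0 -1 0 0 0;0 0 -.3 0 0 0;0 0 0 0 0 0'
python3 - <<'E'
from h import *
go(.451,-.2045,.067,100.6);st()
E
```

```text
t: 37.02
eef_pos: [0.4503, -0.2041, 0.0795]
ee_rot: [-0.196, 1.569, 3.131]
force: [0.8, 0.3, -2.0]
width: 0.0681
shift [ 0.02 -0.01 -0.42] jaw -79.4 toolx [-0.002  0.    -1.   ] yaw units -0.01
{'t': 37.025, 'q': [-0.027, 0.217, -0.571, 0.0, -0.784, 1.784], 'eef_pos': [0.45, -0.204, 0.08], 'ee_rot': [-0.196, 1.569, 3.131], 'force': [0.753, 0.304, -1.975], 'width': 0.068}
```

```bash
python3 -m inch '0 0 -.2 0 0 0;0 0 -.15 0 0 0;0 0 -.1 0 0 0;0 0 0 0 0 0' ; python3 -m inch '0 0 0 0 0 0;0 0 0 0 0 0;0 0 0 0 0 0;0 0 .5 0 0 0;0 0 1 0 0 0;0 0 1 0 0 0;0 0 1 0 0 0;0 .5 .3 0 0 0;0 1 0 0 0 0;0 1 0 0 0 0;0 1 0 0 0 0;0 1 0 0 0 0' 1; python3 -m inch '.1 1 0 0 0 0;.1 1 0 0 0 0;.1 1 0 0 0 -1;.1 1 0 0 0 -1;.1 1 0 0 0 -1;.1 1 0 0 0 -.9;.2 1 0 0 0 0;.2 1 0 0 0 0;.2 1 0 0 0 0;.2 1 0 0 0 0;.2 1 0 0 0 0;.2 1 0 0 0 0'
cat >> h.py <<'E'
def rect(C,x,y,zt,r=.08,tol=.006):
    p=C.reshape(-1,3); s=p[(abs(p[:,0]-x)<r)&(abs(p[:,1]-y)<r)&(abs(p[:,2]-zt)<tol)]
    if len(s)<20: return None
    q=cv2.minAreaRect((s[:,:2]*1000).astype(np.float32)); (a,b),(w,h),t=q
    if h>w: w,h,t=h,w,t+90
    return len(s),np.round([a,b,w,h,(t+90)%180-90],1),s[:,2].mean().round(4)
def find(names=("large1","medium1","small1")):
    H=dict(large1=.046,medium1=.040,small1=.034)
    for n in("scene","side"):
        F=arm.grab_frame(n); C=cloud(F)
        for t in names:
            for d in arm.masks_of(F,t):
                p=C[d["mask"]]; p=p[~np.isnan(p[:,0])]
                if len(p)<20: continue
                m=np.median(p,0); print(n,t,round(d["confidence"],2),m.round(3),rect(C,m[0],m[1],H[t]))
        print(n,"STACK",[(z,)+r for z in(.052,.096,.134,.172,.204,.236) for r in[rect(C,.451,-.2045,z+.001,.09)] if r])
E
python3 - <<'E'
from h import *
go(.509,.375,.012,81)
find()
E
```

```text
t: 37.52
eef_pos: [0.4508, -0.2046, 0.0669]
ee_rot: [2.799, 1.57, -0.158]
force: [0.1, 0.2, -2.0]
width: 0.0675
t: 39.02
eef_pos: [0.45, -0.0682, 0.1801]
ee_rot: [-0.259, 1.57, 3.068]
force: [0.6, -0.4, -0.0]
width: 0.0874
t: 40.52
eef_pos: [0.5047, 0.2922, 0.1803]
ee_rot: [0.954, 1.57, -2.343]
force: [0.1, -0.7, 0.1]
width: 0.0877
shift [ 0.14  2.76 -5.61] jaw -98.9 toolx [-0. -0. -1.] yaw units -0.02
scene large1 0.69 [ 0.471 -0.234  0.034] (190, array([ 470.4, -228.2,  134.2,   57.7,   38.8]), np.float64(0.046))
scene large1 0.68 [ 0.46  -0.223  0.096] (190, array([ 470.4, -228.2,  134.2,   57.7,   38.8]), np.float64(0.046))
scene medium1 0.86 [0.643 0.189 0.039] (388, array([638.2, 205.3,  99.3,  69.6,  15.3]), np.float64(0.0403))
scene medium1 0.75 [0.515 0.354 0.036] (304, array([500.8, 340.4, 148.9, 106.1,  80.4]), np.float64(0.0404))
scene small1 0.87 [ 0.486 -0.374  0.032] (663, array([ 479. , -364.6,   82.2,   58.6,   -2.1]), np.float64(0.0333))
scene small1 0.67 [ 0.658 -0.218  0.033] (588, array([ 653.6, -207.7,   81.5,   59.1,  -17.7]), np.float64(0.0336))
scene small1 0
[... 657 characters left out ...]
481, array([492. , 335. , 154.7, 106.1,  73.7]), np.float64(0.0381))
side medium1 0.56 [0.625 0.19  0.037] (518, array([634.4, 204. , 103.5,  64.9,  16.5]), np.float64(0.038))
side small1 0.95 [ 0.47  -0.37   0.032] (1198, array([ 476.1, -366.8,   81.3,   56.3,   -1.6]), np.float64(0.0324))
side small1 0.68 [ 0.644 -0.217  0.032] (715, array([ 650.4, -210.7,   81.5,   58.4,  -19.2]), np.float64(0.0323))
side small1 0.21 [ 0.415 -0.236  0.031] (137, array([ 427.8, -233.5,  120.2,   54.9,  -23.8]), np.float64(0.0344))
side STACK [(0.052, 127, array([ 438.1, -234. ,  136. ,   56.2,  -18.3]), np.float64(0.0537)), (0.096, 1785, array([ 446.3, -207. ,  121.4,   68.9,   10.1]), np.float64(0.0963))]
```

```bash
python3 - <<'E'
from h import *
for n in("scene0","side0"): print(rect(np.load(n+".npy"),.509,.375,.0405,.062))
F=arm.grab_frame("side"); print(rect(cloud(F),.507,.374,.0395,.062))
go(.507,.374,.013,81)
E
python3 -m inch '.08 .7 0 0 0 0;0 1 0 0 0 0;0 1 0 0 0 0;0 0 -.6 0 0 0;0 0 -1 0 0 0;0 0 -1 0 0 0;0 0 0 0 0 0'
python3 - <<'E'
from h import *
go(.507,.374,.013,81)
f=arm.grab_frame("wrist"); save(f,"w5")
E
```

```text
(276, array([507.6, 378.7, 102.3,  68.4,  -7.7]), np.float64(0.0406))
None
(465, array([503.7, 374.5, 100.8,  67. ,  -7.5]), np.float64(0.0379))
shift [ 0.08  2.8  -5.59] jaw -98.9 toolx [ 0.  0. -1.] yaw units -0.01
t: 41.85
eef_pos: [0.5055, 0.3703, 0.0996]
ee_rot: [1.008, 1.565, -2.289]
force: [-0.3, -0.5, 0.8]
width: 0.0871
shift [ 0.05  0.12 -2.89] jaw -98.9 toolx [-0.004 -0.004 -1.   ] yaw units -0.02
```

View pics/w5.png

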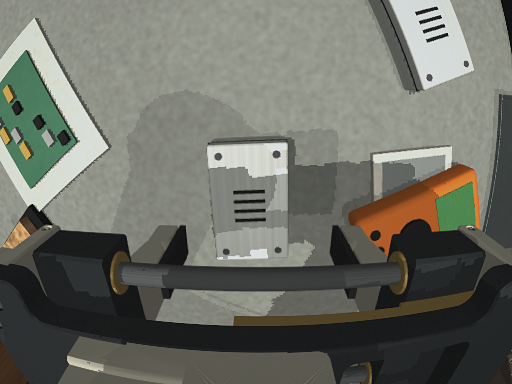

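The case sits about 10 px left (+y) of the finger midpoint, so I'll correct to y=0.377.

```bash
python3 -m inch '0 .24 -.4 0 0 .3;0 0 -1 0 0 0;0 0 -1 0 0 0;0 0 -.4 0 0 0;0 0 -.1 0 0 0;0 0 0 0 0 0'; python3 -m inch '0 0 0 0 0 0;0 0 0 0 0 0;0 0 0 0 0 0;0 0 0 0 0 0;0 0 0 0 0 0;0 0 0 0 0 0' 0 50; python3 -m inch '0 0 .5 0 0 0;0 0 1 0 0 0;0 0 1 0 0 0;0 0 1 0 0 0;0 0 1 0 0 0;0 0 1 0 0 0;0 0 .5 0 0 0;0 0 0 0 0 0'
python3 - <<'E'
from h import *
go(.451,-.2045,.111,100.6);st()
E
```

```text
t: 42.65
eef_pos: [0.5075, 0.3793, 0.0166]
ee_rot: [-2.21, 1.569, 0.803]
force: [-0.0, 0.9, -0.0]
width: 0.0877
t: 43.4
eef_pos: [0.507, 0.3784, 0.0161]
ee_rot: [1.956, 1.571, -1.315]
force: [-1.8, -1.6, 5.7]
width: 0.0613
t: 44.4
eef_pos: [0.5072, 0.379, 0.1966]
ee_rot: [-1.988, 1.569, 1.025]
force: [-0.2, 0.7, -2.8]
width: 0.0614
shift [ -1.87 -19.45  -2.85] jaw -97.4 toolx [ 0.001  0.002 -1.   ] yaw units 3.6
{'t': 44.4, 'q': [0.949, 0.309, -0.13, -0.0, -1.129, 0.492], 'eef_pos': [0.507, 0.379, 0.197], 'ee_rot': [-1.988, 1.569, 1.025], 'force': [-0.244, 0.697, -2.762], 'width': 0.061}
```

```bash
python3 -m inch '-.1 -.45 0 0 0 0;-.1 -1 0 0 0 0;-.1 -1 0 0 0 0;-.1 -1 0 0 0 0;-.1 -1 0 0 0 0;-.1 -1 0 0 0 0;-.1 -1 0 0 0 .6;-.1 -1 0 0 0 1;-.1 -1 0 0 0 1;-.1 -1 0 0 0 1;-.1 -1 0 0 0 0;-.1 -1 0 0 0 0' >/dev/null;python3 -m inch '-.1 -1 0 0 0 0;-.1 -1 0 0 0 0;-.1 -1 0 0 0 0;-.1 -1 0 0 0 0;-.1 -1 0 0 0 0;-.1 -1 0 0 0 0;-.03 -1 0 0 0 0;0 -.7 0 0 0 0;0 -.3 0 0 0 0;0 0 -1 0 0 0;0 0 -1 0 0 0;0 0 0 0 0 0'
python3 - <<'E'
from h import *
go(.452,-.2045,.1125,100.6);st()
E
```

```text
t: 47.4
eef_pos: [0.45, -0.2047, 0.1339]
ee_rot: [-0.31, 1.566, 3.016]
force: [0.0, 0.1, -1.8]
width: 0.0618
shift [ 0.07  0.01 -0.71] jaw -79.4 toolx [-0.005  0.001 -1.   ] yaw units 0.0
{'t': 47.4, 'q': [-0.029, 0.149, -0.504, -0.001, -0.922, 1.785], 'eef_pos': [0.45, -0.205, 0.134], 'ee_rot': [-0.31, 1.566, 3.016], 'force': [0.024, 0.103, -1.78], 'width': 0.062}
```

```bash
python3 -m inch '.05 0 -.3 0 0 0;0 0 -.2 0 0 0;0 0 -.15 0 0 0;0 0 -.04 0 0 0;0 0 0 0 0 0' ; python3 -m inch '0 0 0 0 0 0;0 0 0 0 0 0;0 0 0 0 0 0;0 0 .5 0 0 0;0 0 1 0 0 0;0 0 1 0 0 0;.2 .5 .5 0 0 0;.45 1 0 0 0 0;.45 1 0 0 0 0;.45 1 0 0 0 0;.45 1 0 0 0 0;.45 1 0 0 0 0' 1; python3 -m inch '.45 1 0 0 0 0;.45 1 0 0 0 0;.45 1 0 0 0 0;.45 1 0 0 0 1;.45 1 0 0 0 0;.45 1 0 0 0 0;.45 1 0 0 0 0;.45 1 0 0 0 0;.1 .15 -.5 0 0 0;0 0 -1 0 0 0;0 0 -1 0 0 0;0 0 0 0 0 0'
python3 - <<'E'
from h import *
go(.636,.205,.015,105.5)
find(("small1",))
f=arm.grab_frame("wrist"); save(f,"w6")
E
```

```text
t: 48.02
eef_pos: [0.4537, -0.2049, 0.1151]
ee_rot: [2.703, 1.571, -0.253]
force: [0.0, 0.2, -3.0]
width: 0.0614
t: 49.52
eef_pos: [0.5274, -0.038, 0.2052]
ee_rot: [-1.925, 1.571, 1.402]
force: [0.3, -0.9, -0.6]
width: 0.0875
t: 51.02
eef_pos: [0.6359, 0.2037, 0.127]
ee_rot: [0.21, 1.565, -2.66]
force: [-0.1, 0.3, -0.4]
width: 0.0873
shift [ 0.    0.04 -3.73] jaw -74.4 toolx [-0.005 -0.003 -1.   ] yaw units -0.02
scene small1 0.83 [ 0.658 -0.219  0.033] (581, array([ 652.3, -208.1,   82.8,   58. ,  -19.2]), np.float64(0.0335))
scene small1 0.82 [ 0.487 -0.373  0.033] (664, array([ 479.2, -364.9,   83. ,   58.5,   -0.7]), np.float64(0.0333))
scene STACK [(0.052, 199, array([ 470.3, -226.7,  133.8,   59.1,   39.2]), np.float64(0.0528)), (0.096, 263, array([ 449.9, -207.3,  120.2,   68.5,   10.1]), np.float64(0.0971)), (0.134, 681, array([ 454.2, -205.1,  101.9,   64.6,   11. ]), np.float64(0.1353))]
side small1 0.84 [ 0.643 -0.217  0.031] (717, array([ 650. , -210.7,   81.8,   57.4,  -17.7]), np.float64(0.0321))
side small1 0.78 [ 0.47  -0.37   0.032] (1195, array([ 476.2, -366.6,   81.1,   56.5,   -2.3]), np.float64(0.0324))
side STACK [(0.052, 130, array([ 438.9, -235.1,  135.3,   54.7,  -17.3]), np.float64(0.0539)), (0.096, 460, array([ 446.4, -208. ,  120.7,   67.2,    9.4]), np.float64(0.0964)), (0.134, 1430, array([ 451. , -207.2,  101.1,   63. ,   11.1]), np.float64(0.1343))]
```

View pics/w6.png

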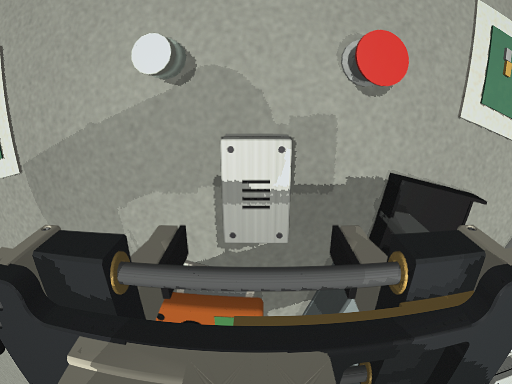

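The medium case is centred at column 256. I'll grip it.

```bash
python3 -m inch '0 .04 -.5 0 0 0;0 0 -1 0 0 0;0 0 -1 0 0 0;0 0 -.8 0 0 0;0 0 -.3 0 0 0;0 0 -.1 0 0 0;0 0 0 0 0 0'; python3 -m inch '0 0 0 0 0 0;0 0 0 0 0 0;0 0 0 0 0 0;0 0 0 0 0 0;0 0 0 0 0 0;0 0 0 0 0 0' 0 50; python3 -m inch '0 0 .5 0 0 0;0 0 1 0 0 0;0 0 1 0 0 0;0 0 1 0 0 0;0 0 1 0 0 0;0 0 1 0 0 0;0 0 1 0 0 0;0 0 .5 0 0 0;0 0 0 0 0 0'
python3 - <<'E'
from h import *
go(.450,-.2045,.150,100.6);st()
E
```

```text
t: 52.15
eef_pos: [0.6386, 0.2061, 0.0196]
ee_rot: [-2.948, 1.57, 0.466]
force: [-0.2, 0.0, 0.1]
width: 0.0873
t: 52.9
eef_pos: [0.6383, 0.2061, 0.0194]
ee_rot: [-2.824, 1.57, 0.591]
force: [-1.7, 1.1, 5.0]
width: 0.0614
t: 54.02
eef_pos: [0.6383, 0.2059, 0.2298]
ee_rot: [-2.769, 1.569, 0.645]
force: [-0.7, 0.2, -2.5]
width: 0.0617
shift [ -6.28 -13.68  -2.66] jaw -74.4 toolx [ 0.001  0.001 -1.   ] yaw units -1.0
{'t': 54.025, 'q': [0.602, 0.349, 0.005, -0.0, -1.225, 1.241], 'eef_pos': [0.638, 0.206, 0.23], 'ee_rot': [-2.769, 1.569, 0.645], 'force': [-0.651, 0.189, -2.463], 'width': 0.062}
```

```bash
python3 -m inch '-.2 -.4 0 0 0 0;-.45 -1 0 0 0 0;-.45 -1 0 0 0 0;-.45 -1 0 0 0 0;-.45 -1 0 0 0 0;-.45 -1 0 0 0 -1;-.45 -1 0 0 0 0;-.45 -1 0 0 0 0;-.45 -1 0 0 0 0;-.45 -1 0 0 0 0;-.45 -1 0 0 0 0;-.45 -1 0 0 0 0' >/dev/null;python3 -m inch '-.45 -1 0 0 0 0;-.45 -1 0 0 0 0;-.16 -.28 0 0 0 0;0 0 -.6 0 0 0;0 0 -1 0 0 0;0 0 -.5 0 0 0;0 0 0 0 0 0'
python3 - <<'E'
from h import *
go(.452,-.2045,.154,100.6);st()
E
```

```text
t: 56.4
eef_pos: [0.4509, -0.2044, 0.1648]
ee_rot: [-0.219, 1.568, 3.108]
force: [-0.5, -0.1, -1.1]
width: 0.0616
shift [ 0.04 -0.   -0.36] jaw -79.4 toolx [-0.003  0.    -1.   ] yaw units -0.0
{'t': 56.4, 'q': [-0.028, 0.116, -0.463, -0.0, -0.995, 1.784], 'eef_pos': [0.451, -0.204, 0.165], 'ee_rot': [-0.219, 1.568, 3.108], 'force': [-0.524, -0.118, -1.062], 'width': 0.062}
```

```bash
python3 -m inch '.03 0 -.2 0 0 0;0 0 -.14 0 0 0;0 0 -.04 0 0 0;0 0 0 0 0 0' ; python3 -m inch '0 0 0 0 0 0;0 0 0 0 0 0;0 0 0 0 0 0;0 0 .5 0 0 0;0 0 1 0 0 0;0 0 1 0 0 0;0 -.4 .5 0 0 0;.2 -1 0 0 0 -1;.2 -1 0 0 0 -1;.2 -1 0 0 0 -.4;.2 -1 0 0 0 0;.1 -.97 0 0 0 0' 1; python3 -m inch '0 0 -.5 0 0 0;0 0 -1 0 0 0;0 0 -1 0 0 0;0 0 -.5 0 0 0;0 0 0 0 0 0;0 0 0 0 0 0'
python3 - <<'E'
from h import *
go(.478,-.3657,.013,88.4)
find(("small1",))
f=arm.grab_frame("wrist"); save(f,"w7")
E
```

```text
t: 56.9
eef_pos: [0.4528, -0.2046, 0.1547]
ee_rot: [2.711, 1.571, -0.245]
force: [0.6, 0.3, -1.3]
width: 0.0611
t: 58.4
eef_pos: [0.4795, -0.3673, 0.2443]
ee_rot: [-0.368, 1.57, 2.749]
force: [-0.7, -0.5, -0.1]
width: 0.0875
t: 59.15
eef_pos: [0.4803, -0.3659, 0.1557]
ee_rot: [2.589, 1.569, -0.576]
force: [0.6, 0.2, 0.8]
width: 0.0876
shift [-0.08  0.01 -4.76] jaw -91.4 toolx [ 0.001 -0.001 -1.   ] yaw units -0.05
scene small1 0.71 [ 0.486 -0.374  0.032] (661, array([ 479.3, -365.1,   81.3,   57.9,   -1.9]), np.float64(0.0334))
scene small1 0.63 [0.648 0.016 0.008] (210, array([630.7,  16.4, 156.2, 126.1, -86.7]), np.float64(0.0324))
scene small1 0.55 [ 0.658 -0.218  0.033] (590, array([ 652.7, -207.7,   82.3,   57.7,  -18.7]), np.float64(0.0335))
scene STACK [(0.052, 204, array([ 469.8, -226.7,  135.4,   57.9,   40. ]), np.float64(0.0529)), (0.096, 205, array([ 450.1, -205.4,  120.7,   69.3,   10.4]), np.float64(0.0971)), (0.134, 150, array([ 486.2, -216.7,   90. ,   47.4,   51. ]), np.float64(0.1348)), (0.172, 261, array([ 482.3, -199.4,   64.6,   42. ,  -77.4]), np.float64(0.173)), (0.236, 21, array([ 522.7, -285.6,   14.5,    2.4,   85.3]), np.float64(0.2371))]
side small1 0.74 [0.641 0.007 0.009] (245, array([626.5,  12.3, 154.4, 128.4, -85.2]), np.float64(0.0313))
side small1 0.63 [ 0.504 -0.045  0.025] (308, array([493.6, -25.8, 132.6, 127.6,  84.5]), np.float64(0.0333))
side small1 0.6 [ 0.47  -0.37   0.032] (1189, array([ 476.3, -366.3,   81.8,   56.7,   -1.6]), np.float64(0.0324))
side STACK [(0.052, 125, array([ 437.7, -234.3,  135.7,   56.3,  -18.4]), np.float64(0.0531)), (0.096, 454, array([ 446.4, -207.8,  120.5,   67.5,    9.6]), np.float64(0.0965)), (0.134, 173, array([ 441.7, -231. ,  113.9,   49.3,  -19.4]), np.float64(0.1348)), (0.172, 1505, array([ 449.8, -206.9,  101. ,   62.8,   10.6]), np.float64(0.1722)), (0.236, 34, array([ 445.8, -285.7,   16.4,    6.6,  -86.2]), np.float64(0.2373))]
```

View pics/w7.png

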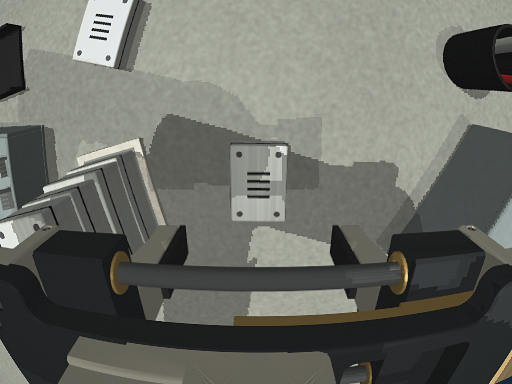

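The stack is at left, around (90,200), and geometry gives about 25 mm clearance from the gripper body. I'll descend in two stages and check the force between them.

```bash
python3 -m inch '-.08 0 -.5 0 0 0;0 0 -.8 0 0 0;0 0 -.8 0 0 0;0 0 0 0 0 0'; python3 -m inch '0 0 -.5 0 0 0;0 0 -.8 0 0 0;0 0 -.7 0 0 0;0 0 -.4 0 0 0;0 0 -.1 0 0 0;0 0 0 0 0 0'
python3 - <<'E'
from h import *
go(.478,-.3657,.013,88.4)
print(rect(cloud(arm.grab_frame("scene")),.451,-.2045,.173,.09))
E
python3 -m inch '0 0 0 0 0 0;0 0 0 0 0 0;0 0 0 0 0 0;0 0 0 0 0 0;0 0 0 0 0 0;0 0 0 0 0 0;0 0 0 0 0 0' 0 45;  python3 -m inch '0 0 .5 0 0 0;0 0 1 0 0 0;0 0 1 0 0 0;0 0 1 0 0 0;0 0 1 0 0 0;0 0 1 0 0 0;0 0 1 0 0 0;0 0 1 0 0 0;0 0 .5 0 0 0;0 0 0 0 0 0'
python3 - <<'E'
from h import *
go(.451,-.2045,.187,100.6); print(rect(cloud(arm.grab_frame("scene")),.451,-.2045,.173,.09))
print(rect(cloud(arm.grab_frame("side")),.451,-.2045,.173,.09))
E
```

```text
t: 59.9
eef_pos: [0.4754, -0.3649, 0.089]
ee_rot: [-0.403, 1.566, 2.714]
force: [0.9, 0.6, -0.2]
width: 0.0875
t: 60.65
eef_pos: [0.4777, -0.3659, 0.017]
ee_rot: [2.626, 1.57, -0.54]
force: [-0.5, 0.5, -0.7]
width: 0.0875
shift [ 0.01  0.01 -0.13] jaw -91.4 toolx [ 0.001 -0.    -1.   ] yaw units -0.04
(611, array([ 453.4, -205.5,  100.1,   65.7,   11.1]), np.float64(0.1733))
t: 61.58
eef_pos: [0.4773, -0.3657, 0.0167]
ee_rot: [2.4, 1.571, -0.766]
force: [-0.2, 0.1, 3.2]
width: 0.0555
t: 62.82
eef_pos: [0.4775, -0.3657, 0.2575]
ee_rot: [2.924, 1.569, -0.242]
force: [-0.9, -0.2, -3.0]
width: 0.0554
shift [-0.88  5.37 -2.35] jaw -91.4 toolx [ 0.002 -0.    -1.   ] yaw units 2.4
(628, array([ 453.8, -204.4,  100.1,   66.1,   11.5]), np.float64(0.1733))
(1514, array([ 449.8, -207.2,  100.8,   62.6,   10.3]), np.float64(0.1723))
```

```bash
python3 -m inch '-.1 .4 0 0 0 0;-.2 1 0 0 0 1;-.2 1 0 0 0 1;-.2 1 0 0 0 .4;-.18 1 0 0 0 0;0 .7 0 0 0 0;0 .27 0 0 0 0;0 0 -.6 0 0 0;0 0 -1 0 0 0;0 0 -.3 0 0 0;0 0 0 0 0 0'
python3 - <<'E'
from h import *
go(.451,-.2045,.1893,100.6);st()
E
```

```text
t: 64.3
eef_pos: [0.4506, -0.2047, 0.1992]
ee_rot: [-0.036, 1.569, -2.993]
force: [0.6, 0.1, -1.8]
width: 0.0554
shift [ 0.01  0.01 -0.33] jaw -79.4 toolx [-0.002 -0.    -1.   ] yaw units -0.0
{'t': 64.3, 'q': [-0.028, 0.082, -0.415, 0.0, -1.075, 1.784], 'eef_pos': [0.451, -0.205, 0.199], 'ee_rot': [-0.036, 1.569, -2.993], 'force': [0.568, 0.084, -1.782], 'width': 0.055}
```

```bash
python3 -m inch '0 0 -.2 0 0 0;0 0 -.12 0 0 0;0 0 -.03 0 0 0;0 0 0 0 0 0' ; python3 -m inch '0 0 0 0 0 0;0 0 0 0 0 0;0 0 0 0 0 0;0 0 0 0 0 0;0 0 .5 0 0 0;0 0 1 0 0 0;0 0 1 0 0 0;.4 0 .3 0 0 -.8;1 0 0 0 0 -1;1 0 0 0 0 -1;1 0 0 0 0 -1;1 0 0 0 0 -1' 1; python3 -m inch '1 0 0 0 0 -1;1 -.1 0 0 0 0;.3 -.06 -.5 0 0 0;0 0 -1 0 0 0;0 0 -1 0 0 0;0 0 -1 0 0 0;0 0 -.8 0 0 0;0 0 0 0 0 0;0 0 0 0 0 0'
python3 - <<'E'
from h import *
go(.6513,-.2092,.015,71.5)
find(("small1",))
f=arm.grab_frame("wrist"); save(f,"w8")
E
```

```text
t: 64.8
eef_pos: [0.451, -0.2046, 0.1892]
ee_rot: [2.641, 1.571, -0.315]
force: [0.2, -0.3, -1.4]
width: 0.0554
t: 66.3
eef_pos: [0.584, -0.2047, 0.2743]
ee_rot: [3.058, 1.57, -0.32]
force: [0.6, -1.0, -0.4]
width: 0.0877
t: 67.42
eef_pos: [0.6522, -0.2096, 0.1453]
ee_rot: [3.073, 1.57, -0.389]
force: [0.7, 0.2, -0.0]
width: 0.0874
shift [-0.03  0.01 -4.34] jaw -108.4 toolx [ 0.001 -0.    -1.   ] yaw units -0.02
scene small1 0.94 [ 0.659 -0.22   0.033] (589, array([ 653. , -208.3,   81.3,   57.7,  -18.8]), np.float64(0.0335))
scene small1 0.92 [ 0.462 -0.219  0.204] (169, array([ 469.4, -227.7,  134.2,   57.8,   38.6]), np.float64(0.0341))
scene STACK [(0.052, 194, array([ 468.9, -226.8,  135.2,   60.2,   38.9]), np.float64(0.0529)), (0.096, 261, array([ 449.5, -206.6,  122.5,   67.8,   11.1]), np.float64(0.0968)), (0.134, 195, array([ 470. , -224.5,  115.1,   53.2,   41. ]), np.float64(0.1347)), (0.172, 270, array([ 452.6, -205.3,  101.5,   63.3,   11.8]), np.float64(0.1729)), (0.204, 505, array([ 452.7, -203.8,   82.2,   59.8,    9. ]), np.float64(0.2051))]
side small1 0.74 [ 0.645 -0.216  0.031] (714, array([ 649.3, -210.3,   81.6,   56.9,  -18.6]), np.float64(0.0322))
side small1 0.71 [ 0.442 -0.213  0.204] (154, array([ 427. , -218.7,  146.9,   86.5,  -37.1]), np.float64(0.0337))
side small1 0.44 [0.448 0.206 0.038] (801, array([453. , 215.7, 136.4,  74.3, -76.3]), np.float64(0.0369))
side STACK [(0.052, 130, array([ 438.3, -234.2,  136.3,   57.4,  -18.2]), np.float64(0.0532)), (0.096, 453, array([ 446.1, -207.4,  120.2,   68. ,    9.9]), np.float64(0.0965)), (0.134, 172, array([ 440.3, -230.7,  114.6,   51.6,  -20.9]), np.float64(0.1346)), (0.172, 423, array([ 449.1, -207.2,   99.6,   62.3,   10.4]), np.float64(0.1724)), (0.204, 1152, array([ 449.9, -206.7,   81.1,   57. ,   10.2]), np.float64(0.2042))]
```

View pics/w8.png

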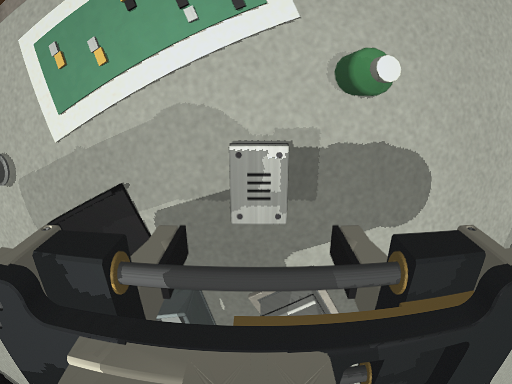

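The last small case is centred at column 259. I'll grip it.

```bash
python3 -m inch '-.03 0 -.5 0 0 0;0 0 -1 0 0 0;0 0 -1 0 0 0;0 0 -1 0 0 0;0 0 -.5 0 0 0;0 0 -.25 0 0 0;0 0 0 0 0 0'; python3 -m inch '0 0 0 0 0 0;0 0 0 0 0 0;0 0 0 0 0 0;0 0 0 0 0 0;0 0 0 0 0 0;0 0 0 0 0 0;0 0 0 0 0 0' 0 45;  python3 -m inch '0 0 .5 0 0 0;0 0 1 0 0 0;0 0 1 0 0 0;0 0 1 0 0 0;0 0 1 0 0 0;0 0 1 0 0 0;0 0 1 0 0 0;0 0 1 0 0 0;0 0 1 0 0 0;0 0 .6 0 0 0;0 0 0 0 0 0'
python3 - <<'E'
from h import *
go(.451,-.2045,.222,100.6);st()
E
```

```text
t: 68.55
eef_pos: [0.6511, -0.2094, 0.0166]
ee_rot: [1.302, 1.571, -2.16]
force: [-0.0, -0.4, 0.1]
width: 0.0878
t: 69.42
eef_pos: [0.6512, -0.2094, 0.0169]
ee_rot: [-3.062, 1.57, -0.241]
force: [-1.4, 0.9, 5.3]
width: 0.0558
t: 70.8
eef_pos: [0.6514, -0.2094, 0.291]
ee_rot: [-2.877, 1.568, -0.056]
force: [-0.8, 0.6, -1.1]
width: 0.0559
shift [-6.68  0.16 -2.3 ] jaw -108.4 toolx [ 0.002 -0.    -1.   ] yaw units 5.8
{'t': 70.8, 'q': [-0.027, 0.343, 0.134, 0.0, -1.359, 1.277], 'eef_pos': [0.651, -0.209, 0.291], 'ee_rot': [-2.877, 1.568, -0.056], 'force': [-0.81, 0.566, -1.091], 'width': 0.056}
```

```bash
python3 -m inch '-.4 0 0 0 0 .8;-1 .1 0 0 0 1;-1 .06 0 0 0 1;-1 0 0 0 0 1;-1 0 0 0 0 1;-1 0 0 0 0 1;-.9 0 0 0 0 0;-.38 0 0 0 0 0;0 0 -.6 0 0 0;0 0 -1 0 0 0;0 0 -.4 0 0 0;0 0 0 0 0 0'
python3 - <<'E'
from h import *
go(.451,-.2045,.2215,100.6);st()
E
```

```text
t: 72.3
eef_pos: [0.4503, -0.2046, 0.2287]
ee_rot: [-0.174, 1.568, -3.131]
force: [0.3, 0.9, -0.7]
width: 0.0557
shift [ 0.02  0.   -0.24] jaw -79.4 toolx [-0.002 -0.    -1.   ] yaw units -0.0
{'t': 72.3, 'q': [-0.028, 0.058, -0.37, 0.0, -1.145, 1.784], 'eef_pos': [0.45, -0.205, 0.229], 'ee_rot': [-0.174, 1.568, -3.131], 'force': [0.319, 0.894, -0.704], 'width': 0.056}
```

```bash
python3 -m inch '.02 0 -.13 0 0 0;0 0 -.1 0 0 0;0 0 -.04 0 0 0;0 0 0 0 0 0' ; python3 -m inch '0 0 0 0 0 0;0 0 0 0 0 0;0 0 0 0 0 0;0 0 0 0 0 0;0 0 .5 0 0 0;0 0 1 0 0 0;0 0 1 0 0 0;0 0 1 0 0 0;.4 0 0 0 0 0;1 0 0 0 0 0;1 0 0 0 0 0;1 0 0 0 0 0' 1; python3 -m inch '1 0 0 0 0 0;1 0 0 0 0 0;.5 0 0 0 0 0;0 0 0 0 0 0;0 0 0 0 0 0;0 0 0 0 0 0'
python3 - <<'E'
from h import *
st(); find(("small1","medium1"))
f=arm.grab_frame("scene"); g=arm.grab_frame("side")
for F in(f,g):
    W=cloud(F)
    for t in("part1","tray","meter"):
        for d in arm.masks_of(F,t):
            p=W[d["mask"]]; p=p[~np.isnan(p[:,0])]; print(t,round(d["confidence"],2),np.median(p,0).round(3))
    print("tray",rect(W,.645,0,.03,.09,.005))
a=cv2.resize(f["frame"][130:320,130:384],(535,400),interpolation=2); b=cv2.resize(g["frame"][150:260,200:290],(265,324),interpolation=2)
c=np.zeros((400,800,3),np.uint8); c[:,:535]=a; c[:324,535:]=b; cv2.imwrite("pics/z4.png",c[:,:,::-1])
E
```

```text
t: 72.8
eef_pos: [0.4512, -0.2046, 0.2216]
ee_rot: [2.7, 1.571, -0.256]
force: [0.8, -0.7, -1.1]
width: 0.0558
t: 74.3
eef_pos: [0.5542, -0.2045, 0.3264]
ee_rot: [-0.242, 1.57, 3.085]
force: [0.5, -0.9, 0.1]
width: 0.0879
t: 75.05
eef_pos: [0.6276, -0.2046, 0.3272]
ee_rot: [2.923, 1.57, -0.034]
force: [0.1, 0.0, -0.8]
width: 0.0876
{'t': 75.05, 'q': [-0.02, 0.292, 0.141, 0.0, -1.419, 1.776], 'eef_pos': [0.628, -0.205, 0.327], 'ee_rot': [2.923, 1.57, -0.034], 'force': [0.085, 0.033, -0.78], 'width': 0.088}
scene small1 0.84 [ 0.462 -0.221  0.236] (188, array([ 468.8, -228. ,  133.9,   56.2,   37.5]), np.float64(0.0339))
scene small1 0.74 [ 0.468 -0.228  0.19 ] (188, array([ 468.8, -228. ,  133.9,   56.2,   37.5]), np.float64(0.0339))
scene medium1 0.84 [ 0.476 -0.231  0.161] (182, array([ 469.5, -228.3,  134. ,   55.8,   38.2]), np.float64(0.04))
scene STACK [(0.052, 202, array([ 468.2, -225.8,  135.4,   58.3,   38.5]), np.float64(0.0528)), (0.096, 265, array([ 449.9, -208.1,  121.7,   69.3,   13.1]), np.float64(0.0968)), (0.134, 188, array([ 471.1, -225.1,  115.1,   54.2,   41.8]), n
[... 857 characters left out ...]
float64(0.1347)), (0.172, 426, array([ 449.6, -207.9,  100.9,   61.4,    8.9]), np.float64(0.1725)), (0.204, 200, array([ 440.7, -226.1,   95.3,   45.5,  -24.9]), np.float64(0.2049)), (0.236, 1204, array([ 450.2, -206.2,   81.9,   57. ,   10.3]), np.float64(0.2362))]
tray 0.58 [0.648 0.014 0.008]
tray 0.21 [ 0.469 -0.232  0.119]
meter 0.67 [0.464 0.214 0.041]
meter 0.39 [0.509 0.229 0.011]
tray (288, array([632.2,  -8.6, 175.2, 139.4,  85.1]), np.float64(0.0303))
part1 0.6 [ 0.471 -0.042  0.025]
tray 0.57 [0.644 0.013 0.008]
tray 0.31 [ 0.401 -0.233  0.087]
meter 0.71 [0.644 0.012 0.008]
meter 0.69 [0.447 0.207 0.038]
tray (320, array([626. ,  15.4, 154.5, 131.3,  -7.3]), np.float64(0.0295))
```

View pics/z4.png

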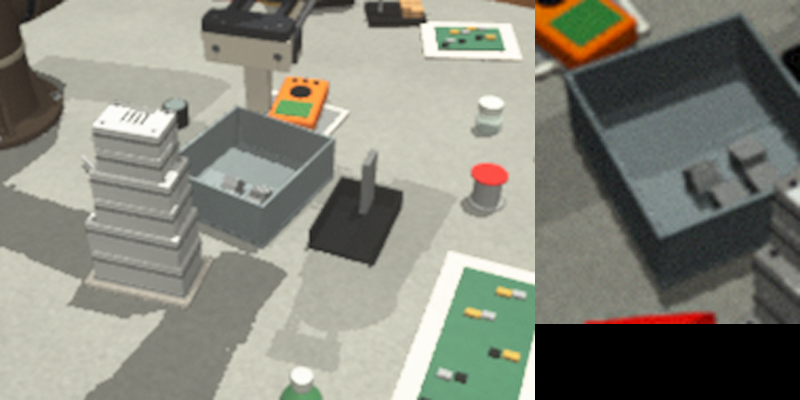

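Six cases are in one straight column at left in the picture. The empty tray stands upright on the bench at (355,220), and the parts are in the bin. I'm handing in.

```bash
python3 -c "
from station import arm; print(arm.job_done())"
```

```text
the job is handed in; nothing more can be done
None
```

I tipped the scrap into the bin, set the tray upright on the bench beyond it, and stacked all six cases on the freed plate. The job was handed in at about 75 s, and no verdict came back.

**Stack:** The last depth checks put all six cases within about 3 mm of the plate's centre and about 1–2° of its axis, lying flat. The top is at 236 mm, which matches two large, two medium and two small.

**Tray:** It is empty and upright. Its walls measure about 30 mm high, so it is standing on the bench itself.

**Meter:** It never moved in any picture, and the robot did not touch it.

**Scrap parts:** I never saw all four in a single picture. Right after the pour, the two cameras together showed four separate positions in the bin. The last picture showed the same group, though the networks reported only one part there because the rest were partly hidden. No part showed outside the bin or in the tray.

**Problems on the way:**
- **First grip on the tray:** I lifted before the fingers had fully closed and held only the top of the handle. I set the tray back on its plate and gripped it again.
- **First tip:** The parts stayed behind the lip at 65°. Tipping on to about 85° released them.
- **Second large case:** It sits about 3 mm off centre lengthwise, well inside the 15 mm limit.

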